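Hang the hook-in shelf on the slotted rack and stand the salt on it

ROBOT

A 6-joint arm with a two-finger parallel gripper is mounted at the origin on a cart in front of the work surface, level with it; the furniture and walls round the work are solid. World frame = base frame: x ahead of the robot, y to its left, z up, the work surface at z = 0. Lengths are in mm, angles in rad, forces in N, time in s.
With the tool pointing down it reaches from about 300 to 950 mm from the base axis. Payload 3.1 kg.
Tool frame: the origin (TCP) lies on the centre line of the jaws, within the pads' length; the fingertips stand 22 mm ahead of it and the grasp point (between the pads) lies 3 mm ahead of it; y points along the fingers, z is the direction in which the jaws open and shut, and the axes are right-handed (so a half turn about y gives the same grasp; the last joint's range is limited). The gripper opens to 85 mm and grips with 20 to 120 N. Pads are 22 mm wide; open, the fingers measure 114 mm over their backs; the gripper's body (76 mm by 85 mm) begins 54 mm behind the grasp point. The pads swing forward as they close: fully open they stand 13 mm farther back than shut.
Start: joints at [1.249, 0.308, 1.634, -0, 1.2, -0.07], TCP at [155.743, 605.29, 253.272] pointing down, gripper open.
Joint ranges: [-3.06, 3.06], [-0.79, 1.96], [0.05, 2.63], [-1.19, 4.34], [0.05, 2.64], [-2.94, 2.94]. Speed limits (rad/s): [2.79, 2.79, 3.14, 3.14, 3.14, 3.14].

INTERFACE

Orientations are given as a 3x3 rotation matrix whose columns are the frame's x, y, z axes.
In Python, from cell import * gives the robot as it stands.
- The arm moves only by the tool send_rows, never from a script. Its argument "motion" is a list of rows, each a list of 3 entries, a list of its own where there are three numbers: the shift along the tool's x, y, z in m, then the turn, a rotation vector about the tool's x, y, z in rad, then the opening, from 0 (shut) to 1 (fully open). In form: [[[x, y, z], [wx, wy, wz], hand], ...]. A call has exactly 8 rows; each row shifts and turns the pose as measured when the row begins, along the tool's axes as they then stand; what a row does not reach is not made up. A row lasts 1/10 s, in which the tool goes at most 50 mm and 8.59 degrees, less where a joint would pass 70% of its speed; a pose out of reach is approached as far as the arm can. A call is refused whole if a number of a shift passes 0.05 or a number of a turn 0.15, either way. A call with a gripper value outside its range is refused whole. The fingers move at their own pace and stop on an object; "newtons" is the grip in N (left out, the last holds). Time passes only in rows, so rows that do not move let the fingers close, or fill a call up. It gives the time, the measured TCP pose, the force and the opening at its end, in the units of the state.
- sense(): the state, without advancing time (a new reading comes with each control period).
- grab_frame(name): name is "scene" or "top" or "wrist"; returns (picture, depth): 480x640x3 uint8, blue, green, red; 480x640 float32, mm along the optical axis (not along the pixel's ray), 0 where there is no reading.
- camera_params(name): a dict with "mtx" (3x3 intrinsics, pixels), "k1" (the pictures are not rectified: a ray, as slopes to the right and down, at radius r is drawn at 1 + k1 r^2 times it, then the intrinsics apply), "R" (3x3) and "t" (3): a world point X has camera coordinates R X + t; the wrist camera has in their place "hand_eye" (4x4, takes a point from camera to tool coordinates, whose origin is the TCP and whose axes are the tool frame's). Camera axes: x right, y down, z forward; pixel columns grow to the right and rows downward; lengths in mm; the calibration is good to about 2 mm. A picture is of the moment at which its call begins: read the wrist's pose just before it. camera_params takes no time and is no camera call.
- finish_job(): hands the job in, once; it reports no verdict.
The state is a dict: "time_s": time; "joint_positions": joint angles; "qd": joint speeds; "joint_torque": joint torques, N m; "eef_pos": TCP position; "tool_rot": TCP orientation; "force": force on the tool from outside, world axes, zero at the start; "torque": the same for the moment, N m; "gripper_width": finger opening in mm.
Only numpy, scipy, OpenCV 4.12 (cv2) and the standard library are available. Lean on these libraries where they do the work, as an engineer would, in place of code of your own. Each camera call takes 0.05 s, during which the arm holds its last target.

TASK

Pick up the small white hook-in shelf and hook its two rear claws into the middle row of slots in the rack's uprights, then press it down until the spring catch snaps in and locks it. Once it is locked, stand the salt shaker upright on the shelf, anywhere on its tray. Leave everything else standing where it is.

Things in the scene. Friction and masses are not known exactly. Their poses are not given: they have to be found in the camera images.
- rack: Rack fixed on the worktop, front along its own -x (to the robot, within 15 degrees), z up. Origin: worktop level, in the plane of the uprights' front faces, midway. Base 170 x 200 x 14 mm (x -50 to 120). Two steel uprights 34 mm wide at y = -42 and +42, face sheet 4 mm, hollow 20 mm behind; in each, three slots 17 mm wide, 36 mm high, lower edges at z = 86, 146 (middle row), 206.
- middle_slots (a point): Point on the rack's front plane midway between the uprights, level with the lower edges of the middle slots (z = 146 mm); axes as the rack's. Hung and locked, the shelf's origin is at x = -2 to 0, y within 3, z = -45 mm from here, axes parallel to these.
- board_edge (a point): Middle of the lower front edge of the rack's wooden top board (220 mm wide, underside 280 mm up), which overhangs the uprights by 50 mm and carries two fixed jars. A vertical gripper does not fit over the rib of the hooked shelf: lean the tool 25 to 45 degrees from vertical, wrist to the robot.
- catch (a joint): Spring catch midway between the uprights: dark wedge 16 mm wide, 45-degree flanks, point 140.5 mm up and 5.5 mm proud of the front plane. Value: how far it is pushed back (m; 0 = out, at most 0.009); 4.5 N to start, 9 N at 5 mm. Forcing the shelf's rear bar down past it takes about 6 to 12 N on the shelf; then it springs out over the bar and holds the shelf down.
- shelf: White hook-in shelf, 0.22 to 0.43 kg, standing level, turned under 18 degrees. Origin: underside, middle of its rear face; x to its rear (towards the rack), z up. Tray x -140 to -2, 130 mm wide, 8 mm thick, front lip 14 mm high. Back plate (to x = 0) 120 wide, 8 thick, 68 mm high. Middle rib to grip: 10 mm thick in y, x -65 to -8, z 8 to 68. Round bar in the back plate's window, z 30 to 36.
- claws (a point): Midway between the shelf's two rear claws, at shelf x = 0, y = 0, z = 45 mm; axes as the shelf's. Claws at y = -42 and +42, 12 mm wide: neck x 0 to 7, z 45 to 55; hook behind it x 6 to 12, z 29 to 55. Enter the slots with this point 18 to 25 mm (best 20 to 21) above middle_slots, shelf level, rear face up to the uprights; then down 20 mm. Merely hooked, it rests on the catch about 11 mm high.
- shelf_rib (a point): Gripping point on the shelf's rib, at shelf x = -42, y = 0, z = 46 mm; axes as the shelf's; one finger on each side (+y and -y).
- shelf_stand (a point): Free spot on the top of the tray in front of the rib, at shelf x = -101, y = 0, z = 8 mm: a good place for the salt.
- salt: Salt shaker: clear body with grey filling and a narrower rounded grey-white top, diameter 44 mm up to z = 70 mm, 90 mm high, 0.1 kg. Origin: centre of its underside, z up.
- pepper: Bystander: spice jar with a black lid, diameter 41 mm, 105 mm high. Origin under its centre.
- olives: Bystander: jar with a dark lid, diameter 70 mm, 86 mm high. Origin under its centre.
- mug: Bystander: mug, 92 mm wide, 127 mm with its handle, 95 mm high. Origin under its centre.
- lemon: Bystander: lemon, 74 x 51 x 53 mm. Origin under its centre.
- tub: Bystander: lidded food tub, 109 x 149 x 60 mm. Origin under its centre.
- spoon: Bystander: teaspoon, 139 x 30 x 10 mm, long along its x. Origin under its centre.

How it is judged:
By the outcome, as a careful person would: the job done as asked, in the order asked, and still so for the second after the job is handed in, with the robot touching nothing.
It also fails if it takes over 53 s, if anything falls off the work surface, if the arm or the gripper's body presses on something with over 40 N, if the wrist force passes 120 N, or if a joint passes its speed limit or range.

## Working session

There is one attempt and no reset: what is moved stays moved. The work goes in short steps, Python scripts to look and compute and a tool call to move; the robot and the scene stay as the last step left them, time stands still between calls to the robot, and variables do not carry over. Pictures are saved under pics/ and viewed, and the job is handed in when it is done.

Besides the shell and the picture viewer there is one more tool, called after "Request:" by a JSON object that holds its "method" and its "body", one argument or row to a line. send_rows: Moves the arm, as the interface text tells. Its arguments: {"type":"object","properties":{"motion":{"type":"array"},"newtons":{"type":"number"}},"required":["motion"]}

```bash
ls; mkdir -p pics; python3 - <<'E'
from cell import *
import cv2
s=sense(); print(s)
for n in ["scene","top","wrist"]:
    im,d=grab_frame(n); cv2.imwrite(f"pics/{n}0.png",im)
    import numpy as np
    np.savez(f"{n}0.npz",im=im,d=d)
    print(n,camera_params(n))
E
```

```text
pics
{'time_s': 0.0, 'joint_positions': array([ 1.24930536e+00,  3.08986118e-01,  1.63521079e+00,  7.62971231e-06,
        1.19972948e+00, -6.96928215e-02]), 'qd': array([-0.00038735, -0.00182073, -0.00170568, -0.0005854 ,  0.00154759,
        0.00054164]), 'joint_torque': array([-7.96970889e-04, -4.15247655e+01, -2.76663476e+01,  1.91602639e-04,
        9.89590277e-03,  1.55957061e-07]), 'eef_pos': array([155.48579892, 604.53426951, 252.04725808]), 'tool_rot': array([[ 9.68465233e-01, -7.44163696e-04,  2.49147625e-01],
       [-2.49148679e-01, -2.21192163e-03,  9.68462722e-01],
       [-1.69599777e-04, -9.99997277e-01, -2.32757660e-03]]), 'force': array([-0.72781016, -0.48157195,  0.05247243]), 'torque': array([-0.05858227,  0.01901157, -0.02763192]), 'gripper_width': 85.49046899427135}
scene {'mtx': array([[539.08543301,   0.        , 318.26234205],
       [  0.        , 539.08543301, 242.89228722],
       [  0.        ,   0.        ,   1.        ]]), 'k1': -0.0650620048023144, 'R': array([[ 0.78564761, -0.61829053,  0.02178651],
       [-0.31996687, -0.4362099 , -0.84103634],
    
[... 360 characters left out ...]
[-0.88290351, -0.27266127, -0.38227898],
       [ 0.36808455,  0.10358709, -0.92400405]]), 't': array([-139.22867855,  551.16269242, 1483.89105361])}
wrist {'mtx': array([[404.47104172,   0.        , 322.86931417],
       [  0.        , 404.47104172, 243.21413063],
       [  0.        ,   0.        ,   1.        ]]), 'k1': 0.013566022820791522, 'hand_eye': array([[-1.59664802e-03,  9.64731307e-01,  2.63231754e-01,
        -6.74571887e+01],
       [ 9.67991306e-04, -2.63230475e-01,  9.64732491e-01,
        -1.21463459e+02],
       [ 9.99998257e-01,  1.79514427e-03, -5.13565100e-04,
         1.00998757e+00],
       [ 0.00000000e+00,  0.00000000e+00,  0.00000000e+00,
         1.00000000e+00]])}
```

View pics/scene0.png

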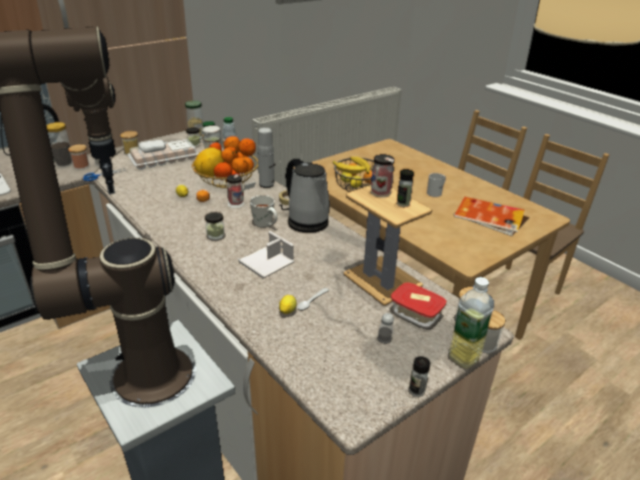

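View pics/top0.png

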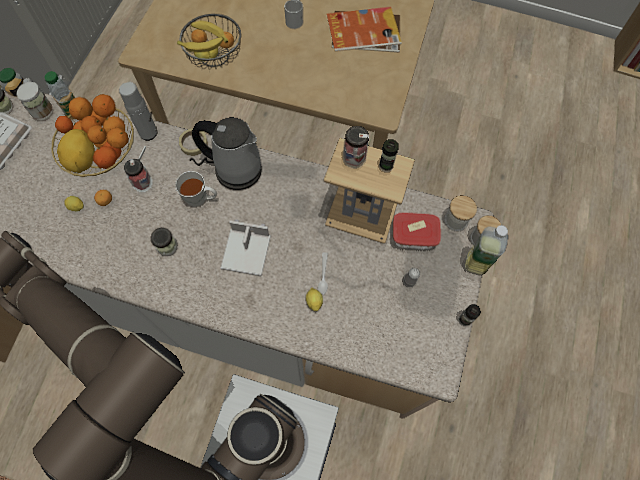

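View pics/wrist0.png

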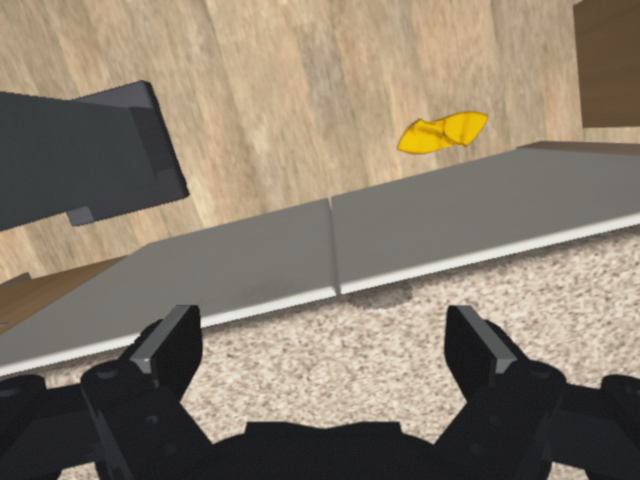

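Top view: shelf around (247,248), rack top board around (370,170) with its base front edge at about (355,230), salt at (411,277). The scene view agrees. Next I measure with depth and rays.

```bash
cat > h.py <<'E'
import numpy as np, cv2
from cell import *
def rays(n,uv,P=None):
    P=P or camera_params(n); K=P['mtx']
    uv=np.atleast_2d(np.float64(uv))
    r=cv2.undistortPoints(uv.reshape(-1,1,2),K,np.array([P['k1'],0,0,0,0.])).reshape(-1,2)
    return np.c_[r,np.ones(len(r))]
def towrist(s):
    T=np.eye(4);T[:3,:3]=s['tool_rot'];T[:3,3]=s['eef_pos']
    return T@camera_params('wrist')['hand_eye']
def campose(n,s=None):
    if n=='wrist':
        T=towrist(s);return T[:3,:3],T[:3,3]
    P=camera_params(n);return P['R'].T,-P['R'].T@P['t']
def onplane(n,uv,z,s=None):
    R,c=campose(n,s); d=rays(n,uv)@R.T
    return c+d*((z-c[2])/d[:,2])[:,None]
def withdepth(n,uv,d,s=None):
    R,c=campose(n,s); uv=np.atleast_2d(uv).astype(int)
    return c+(rays(n,uv)*d[uv[:,1],uv[:,0]][:,None])@R.T
def cloud(n,d,s=None):
    v,u=np.mgrid[0:480,0:640]
    return withdepth(n,np.c_[u.ravel(),v.ravel()],d,s).reshape(480,640,3)
E
python3 - <<'E'
from h import *
z=np.load('top0.npz');im=z['im'];d=z['d'];C=cloud('top',d)
for nm,b in dict(a=(200,200,300,290),b=(300,110,520,340)).items():
    x0,y0,x1,y1=b;k=min(800/(x1-x0),600/(y1-y0))
    cv2.imwrite(f'pics/crop_{nm}.png',cv2.resize(im[y0:y1,x0:x1],None,fx=k,fy=k,interpolation=cv2.INTER_CUBIC))
for p in [(247,248),(230,262),(265,265),(250,237),(290,260),(365,238),(345,200),(375,205),(411,283),(412,272),(415,230),(314,299),(470,315),(375,165)]:
    print(p,C[p[1],p[0]].round(1),im[p[1],p[0]])
z=np.load('scene0.npz');im2=z['im']
cv2.imwrite('pics/crop_c.png',cv2.resize(im2[180:360,230:470],None,fx=3.3,fy=3.3,interpolation=cv2.INTER_CUBIC))
E
```

```text
(247, 248) [526.9 250.1   5.4] [108 113 114]
(230, 262) [466.3 284.    8.2] [181 186 182]
(265, 265) [493.4 179.7  -5.1] [140 151 157]
(250, 237) [564.6 253.5   6.4] [140 145 142]
(290, 260) [531.7 110.3  -3.6] [132 142 150]
(365, 238) [672.1 -94.1  -2. ] [104 112 119]
(345, 200) [723.4  -6.9 116. ] [61 57 56]
(375, 205) [721.6 -98.7 140.4] [63 60 59]
(411, 283) [ 551.9 -265.4   43.4] [66 67 73]
(412, 272) [ 567.2 -256.3   93.2] [161 166 166]
(415, 230) [ 720.3 -237.    52.5] [ 89 104 158]
(314, 299) [416.7  -3.5  53. ] [ 95 189 183]
(470, 315) [ 485.4 -443.9  104.5] [29 32 36]
(375, 165) [758.2 -72.2 299.3] [116 156 179]
```

View pics/crop_a.png

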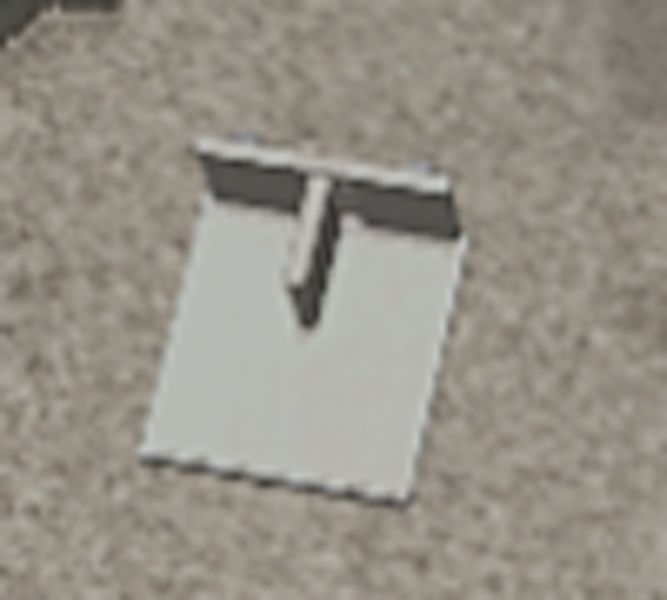

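View pics/crop_b.png

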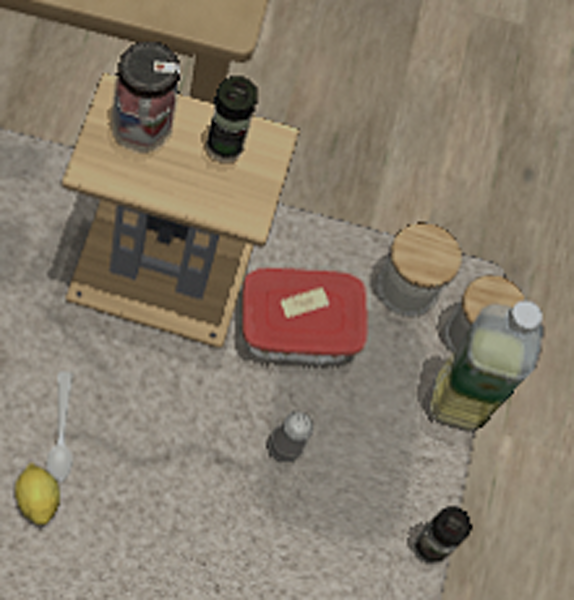

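View pics/crop_c.png

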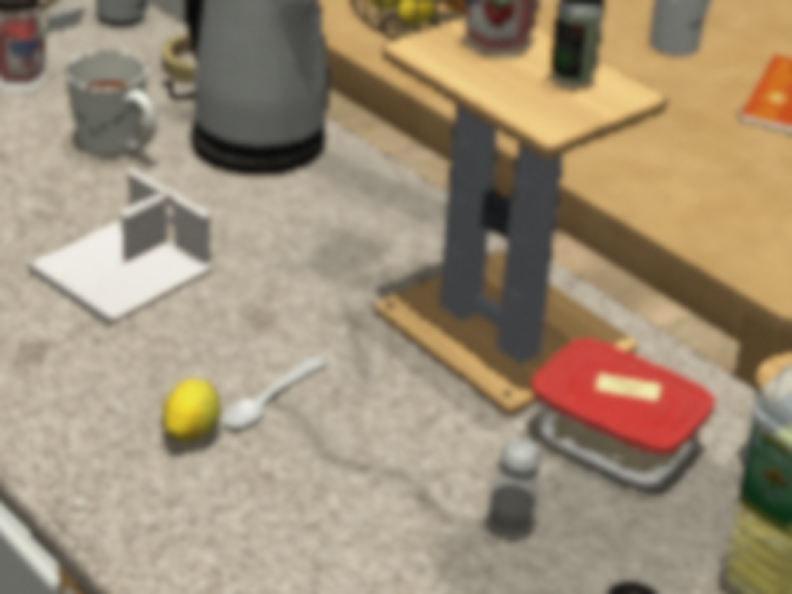

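```bash
python3 - <<'E'
from h import *
def u(p,k,x0,y0): return [(p[0]+.5)/k-.5+x0,(p[1]+.5)/k-.5+y0]
ka=600/90; A=lambda *ps:[u(p,ka,200,200) for p in ps]
kb=600/230; B=lambda *ps:[u(p,kb,300,110) for p in ps]
def show(t,X):
    print(t,X[:,:2].round(1).tolist(), 'len',np.linalg.norm(X[1]-X[0]).round(1),'dir',np.degrees(np.arctan2(*(X[1]-X[0])[[1,0]])).round(2))
show('rib front->rear',onplane('top',A((297,285),(320,178)),68))
show('plate top',onplane('top',A((448,180),(197,143)),68))
show('tray front lip r->l',onplane('top',A((410,492),(142,455)),14))
show('rack base front top r->l',onplane('top',B((224,343),(68,297)),14))
show('board front low r->l',onplane('top',B((267,241),(65,185)),280))
show('board rear top r->l',onplane('top',B((298,128),(103,75)),298))
show('salt top/bottom',onplane('top',B((298,424),(284,452)),85))
show('salt bottom',onplane('top',B((284,452),(284,440)),0))
# scene
kc=3.3; S=lambda *ps:[u(p,kc,230,180) for p in ps]
show('scene base front r->l',onplane('scene',S((514,402),(378,308)),14))
show('scene board low front r->l',onplane('scene',S((548,153),(386,52)),280))
show('scene tray lip r->l',onplane('scene',S((112,314),(32,265)),14))
show('scene salt',onplane('scene',S((511,525),(520,450)),0))
show('scene salt top z80',onplane('scene',S((520,450),(520,455)),82))
show('scene rib f->r',onplane('scene',S((124,213),(170,193)),68))
z=np.load('top0.npz');C=cloud('top',z['d']);im=z['im']
# salt points
m=np.zeros((480,640),bool);m[262:292,400:422]=1
P=C[m&(C[...,2]>20)&(C[...,2]<100)]
print(len(P),P.mean(0),P.min(0),P.max(0))
# uprights
m=np.zeros((480,640),bool);m[185:230,335:390]=1
P=C[m&(im.max(2)<80)&(C[...,2]>30)&(C[...,2]<260)]
print(len(P),np.percentile(P,[5,50,95],axis=0).round())
E
```

```text
rib front->rear [[520.1, 249.4], [573.2, 257.4]] len 53.7 dir 8.64
plate top [[589.6, 200.9], [573.1, 317.9]] len 118.1 dir 98.01
tray front lip r->l [[457.9, 178.5], [438.2, 302.7]] len 125.8 dir 98.99
rack base front top r->l [[673.8, -159.2], [676.5, 37.6]] len 196.8 dir 89.22
board front low r->l [[680.3, -170.0], [681.0, 48.0]] len 217.9 dir 89.8
board rear top r->l [[810.9, -170.0], [812.3, 45.2]] len 215.2 dir 89.63
salt top/bottom [[571.4, -262.5], [534.5, -255.1]] len 37.6 dir 168.56
salt bottom [[565.9, -261.8], [580.4, -258.3]] len 15.0 dir 13.46
scene base front r->l [[681.9, -156.1], [676.9, 30.4]] len 186.6 dir 91.53
scene board low front r->l [[686.2, -158.3], [694.3, 59.0]] len 217.4 dir 87.87
scene tray lip r->l [[461.5, 177.2], [442.7, 295.5]] len 119.8 dir 99.06
scene salt [[576.4, -263.1], [651.4, -197.0]] len 100.0 dir 41.34
scene salt top z80 [[577.7, -261.8], [573.2, -266.4]] len 6.4 dir -134.28
scene rib f->r [[526.4, 250.8], [585.2, 254.4]] len 58.8 dir 3.52
214 [ 564.85840736 -260.54317807   65.50172189] [ 549.57578576 -282.03226283   21.24590086] [ 589.55181379 -240.04561217   94.58620317]
583 [[ 717. -115.   36.]
 [ 722.  -57.  120.]
 [ 737.   -5.  175.]]
```

```bash
cat >> h.py <<'E'
from scipy.spatial.transform import Rotation as Ro
def toolR(yaw,th):
    "yaw deg heading of horizontal lean, th deg lean from vertical, wrist to the robot"
    c,s=np.cos(np.radians(yaw)),np.sin(np.radians(yaw)); Z=np.array([[c,-s,0],[s,c,0],[0,0,1]])
    t=np.radians(th)
    return Z@np.array([[np.cos(t),np.sin(t),0],[0,0,1],[np.sin(t),-np.cos(t),0]])
def plan(p,R,N=None,s=None,p0=None,R0=None):
    s=s or sense()
    if p0 is None:p0=s['eef_pos'];R0=s['tool_rot']
    rv=(Ro.from_matrix(R0).inv()*Ro.from_matrix(R)).as_rotvec()
    d=np.linalg.norm(p-p0);a=np.linalg.norm(rv)
    n=N or max(1,int(np.ceil(max(d/46,a/.14))))
    print('dist',d.round(1),'ang',np.degrees(a).round(1),'rows',n)
    for k in range(n):
        Rk=(Ro.from_matrix(R0)*Ro.from_rotvec(rv*k/n)).as_matrix()
        print([list((Rk.T@(p-p0)/n/1000).round(4)),list((rv/n).round(4))])
def st():
    s=sense(); R=s['tool_rot']
    y=R[:,1]; print('t',round(s['time_s'],2),'p',s['eef_pos'].round(1),'lean',np.degrees(np.arctan2(np.hypot(*y[:2]),-y[2])).round(2),'zyaw',np.degrees(np.arctan2(-R[0,2],R[1,2])).round(2),'z_z',R[2,2].round(4),'F',s['force'].round(1),'w',s['gripper_width'].round(1),'q',s['joint_positions'].round(2))
    return s
SH=np.array([585.5,260.,0]);SY=8.5
def shp(x,y,z,o=None,yaw=None):
    o=SH if o is None else o; a=np.radians(SY if yaw is None else yaw)
    return o+np.array([x*np.cos(a)-y*np.sin(a),x*np.sin(a)+y*np.cos(a),z])
E
python3 - <<'E'
from h import *
R=toolR(SY,40); g=shp(-42,0,46); p=g-R[:,1]*(3+110)
print(p); plan(p,R)
E
```

```text
[472.12416661 243.05586817 132.56302207]
dist 495.3 ang 45.9 rows 11
[[np.float64(0.0361), np.float64(0.0109), np.float64(-0.0246)], [np.float64(0.0129), np.float64(-0.0348), np.float64(-0.0626)]]
[[np.float64(0.0344), np.float64(0.0128), np.float64(-0.026)], [np.float64(0.0129), np.float64(-0.0348), np.float64(-0.0626)]]
[[np.float64(0.0326), np.float64(0.0146), np.float64(-0.0274)], [np.float64(0.0129), np.float64(-0.0348), np.float64(-0.0626)]]
[[np.float64(0.0307), np.float64(0.0162), np.float64(-0.0287)], [np.float64(0.0129), np.float64(-0.0348), np.float64(-0.0626)]]
[[np.float64(0.0286), np.float64(0.0177), np.float64(-0.0299)], [np.float64(0.0129), np.float64(-0.0348), np.float64(-0.0626)]]
[[np.float64(0.0264), np.float64(0.019), np.float64(-0.0311)], [np.float64(0.0129), np.float64(-0.0348), np.float64(-0.0626)]]
[[np.float64(0.0241), np.float64(0.0202), np.float64(-0.0323)], [np.float64(0.0129), np.float64(-0.0348), np.float64(-0.0626)]]
[[np.float64(0.0216), np.float64(0.0212), np.float64(-0.0333)], [np.float64(0.0129), np.float64(-0.0348), np.float64(-0.0626)]]
[[np.float64(0.0191), np.float64(0.022), np.float64(-0.0343)], [np.float64(0.0129), np.float64(-0.0348), np.float64(-0.0626)]]
[[np.float64(0.0165), np.float64(0.0227), np.float64(-0.0352)], [np.float64(0.0129), np.float64(-0.0348), np.float64(-0.0626)]]
[[np.float64(0.0138), np.float64(0.0232), np.float64(-0.036)], [np.float64(0.0129), np.float64(-0.0348), np.float64(-0.0626)]]
```

```bash
python3 - <<'E'
from h import *
print(onplane('top',[(163,236),(192,185)],86).round())
E
```

```text
[[460. 487.  86.]
 [648. 469.  86.]]
```

Request:
{"method": "send_rows", "body": {
  "motion": [
    [[0.036, 0.008, -0.025], [0.013, -0.035, -0.063], 0.5],
    [[0.034, 0.01, -0.026], [0.013, -0.035, -0.063], 0.5],
    [[0.033, 0.012, -0.027], [0.013, -0.035, -0.063], 0.5],
    [[0.031, 0.014, -0.029], [0.013, -0.035, -0.063], 0.5],
    [[0.029, 0.016, -0.03], [0.013, -0.035, -0.063], 0.5],
    [[0.026, 0.018, -0.031], [0.013, -0.035, -0.063], 0.5],
    [[0.024, 0.02, -0.032], [0.013, -0.035, -0.063], 0.5],
    [[0.022, 0.021, -0.033], [0.013, -0.035, -0.063], 0.5]
  ],
  "newtons": 80
}}

```text
time_s: 0.95
eef_pos: [392.4, 341.1, 179.1]
tool_rot: [[0.861, 0.504, -0.064], [0.039, 0.06, 0.997], [0.507, -0.861, 0.032]]
force: [0.2, -0.8, 0.2]
gripper_width: 42.7
```

```bash
python3 - <<'E'
from h import *
s=st()
R=toolR(SY,40); g=shp(-42,0,46); p=g-R[:,1]*(3+110)
plan(p,R)
E
```

```text
Traceback (most recent call last):
  File "h.py", line 42, in st
    y=R[:,1]; print('t',round(s['time_s'],2),'p',s['eef_pos'].round(1),'lean',np.degrees(np.arctan2(np.hypot(*y[:2]),-y[2])).round(2),'zyaw',np.degrees(np.arctan2(-R[0,2],R[1,2])).round(2),'z_z',R[2,2].round(4),'F',s['force'].round(1),'w',s['gripper_width'].round(1),'q',s['joint_positions'].round(2))
                                                                                                                                                                                                                                               ^^^^^^^^^^^^^^^^^^^^^^^^
AttributeError: 'float' object has no attribute 'round'
```

```bash
sed -i "s/s\['gripper_width'\].round(1)/round(s['gripper_width'],1)/" h.py; cat >> h.py <<'E'
import builtins
_pl=plan
E
sed -i "s/print(\[list((Rk.T@(p-p0)\/n\/1000).round(4)),list((rv\/n).round(4))\])/print([(Rk.T@(p-p0)\/n\/1000).round(4).tolist(),(rv\/n).round(4).tolist()])/" h.py
python3 - <<'E'
from h import *
s=st()
R=toolR(SY,40); g=shp(-42,0,46); p=g-R[:,1]*(3+110)
plan(p,R)
E
```

```text
t 0.95 p [392.4 341.1 179.1] lean 30.53 zyaw 3.67 z_z 0.0315 F [ 0.2 -0.8  0.2] w 42.7 q [ 0.82  0.04  2.22 -0.66  0.56 -0.3 ]
dist 134.7 ang 10.8 rows 3
[[0.0137, 0.0248, -0.0348], [0.0076, -0.0291, -0.0549]]
[[0.0113, 0.0252, -0.0353], [0.0076, -0.0291, -0.0549]]
[[0.0089, 0.0255, -0.0358], [0.0076, -0.0291, -0.0549]]
```

Request:
{"method": "send_rows", "body": {
  "motion": [
    [[0.014, 0.025, -0.035], [0.008, -0.029, -0.055], 0.5],
    [[0.011, 0.025, -0.035], [0.008, -0.029, -0.055], 0.5],
    [[0.009, 0.025, -0.036], [0.008, -0.029, -0.055], 0.5],
    [[0, 0, 0], [0, 0, 0], 0.5],
    [[0, 0, 0], [0, 0, 0], 0.5],
    [[0, 0, 0], [0, 0, 0], 0.5],
    [[0, 0, 0], [0, 0, 0], 0.5],
    [[0, 0, 0], [0, 0, 0], 0.5]
  ]
}}

```text
time_s: 1.75
eef_pos: [470.1, 240.0, 145.5]
tool_rot: [[0.778, 0.614, -0.138], [0.106, 0.089, 0.99], [0.62, -0.785, 0.004]]
force: [0.5, -0.5, -0.4]
gripper_width: 42.5
```

```bash
python3 - <<'E'
from h import *
s=st()
im,d=grab_frame('wrist'); cv2.imwrite('pics/w1.png',im); np.savez('w1.npz',im=im,d=d,p=s['eef_pos'],R=s['tool_rot'])
R=toolR(SY,40); g=shp(-42,0,46); p=g-R[:,1]*(3+110)
plan(p,R)
E
```

```text
t 1.75 p [470.1 240.  145.5] lean 38.31 zyaw 7.94 z_z 0.0045 F [ 0.5 -0.5 -0.4] w 42.5 q [ 0.52  0.07  2.34 -1.19  0.24 -0.09]
dist 13.5 ang 1.8 rows 1
[[-0.0063, 0.0117, 0.0026], [0.0024, -0.0105, -0.0292]]
```

View pics/w1.png

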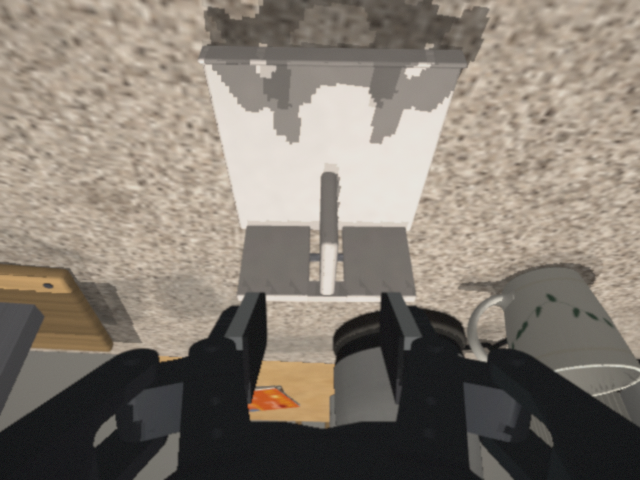

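```bash
python3 - <<'E'
from h import *
z=np.load('w1.npz');s=dict(eef_pos=z['p'],tool_rot=z['R']);im=z['im']
cv2.imwrite('pics/w1c.png',cv2.resize(im[30:310,190:480],None,fx=2.1,fy=2.1,interpolation=cv2.INTER_CUBIC)[:600])
r=onplane('wrist',[(328.5,243),(328,293)],68,s);print('rib top f,r',r.round(1))
r=onplane('wrist',[(240,296),(381,296)],68,s);print('plate top',r.round(1),np.linalg.norm(r[1]-r[0]),r.mean(0))
r=onplane('wrist',[(203,48),(467,51)],14,s);print('lip',r.round(1),np.linalg.norm(r[1]-r[0]),r.mean(0))
C=cloud('wrist',z['d'],s)
for p in [(328,270),(328,210),(280,130),(380,180),(270,270),(100,200)]: print(p,C[p[1],p[0]].round(1))
E
```

```text
rib top f,r [[519.8 251.8  68. ]
 [574.6 259.9  68. ]]
plate top [[586.3 202.5  68. ]
 [573.8 295.5  68. ]] 93.82219667045327 [580.05878853 248.97744094  68.        ]
lip [[448.7 182.5  14. ]
 [433.1 305.1  14. ]] 123.56604320813727 [440.93099616 243.76722324  14.        ]
(328, 270) [544.8 255.3  69.3]
(328, 210) [521.5 252.1  42.6]
(280, 130) [494.1 220.4   9.2]
(380, 180) [525.2 287.5   9.2]
(270, 270) [581.7 220.7  48.9]
(100, 200) [580.1  95.8   1. ]
```

View pics/w1c.png

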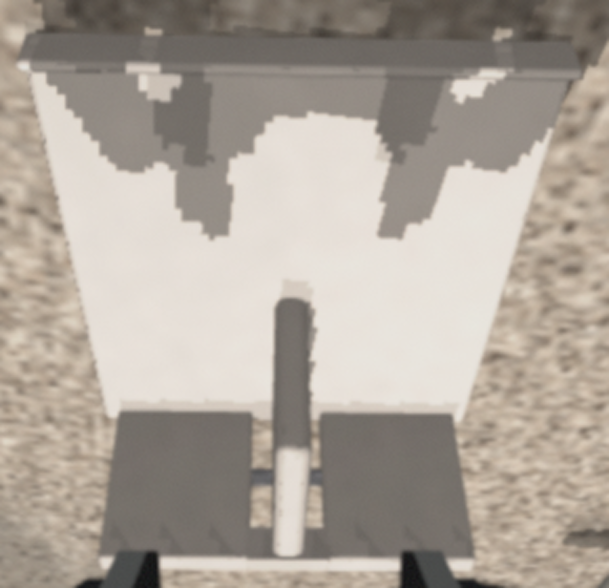

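```bash
python3 - <<'E'
from h import *
z=np.load('w1.npz');s=dict(eef_pos=z['p'],tool_rot=z['R'])
r=onplane('wrist',[(199.5,61.5),(467,65.5)],14,s);v=r[1]-r[0];print('lip',r.round(1),np.linalg.norm(v),r.mean(0),np.degrees(np.arctan2(-v[0],v[1])))
R=toolR(8.2,33);o=np.array([585,261,0.]); 
g=shp(-43,0,46,o,8.2);print(g)
p=g-R[:,1]*(3+60);print(p);plan(p,R)
plan(g-R[:,1]*3,R,None,None,p,R)
E
```

```text
lip [[455.7 180.2  14. ]
 [439.9 308.1  14. ]] 128.9018447926602 [447.80659978 244.14381679  14.        ] 7.004225088054836
[542.43962207 254.86695585  46.        ]
[508.47816348 249.97303491  98.83624578]
dist 61.2 ang 5.3 rows 2
[[0.0009, 0.0305, 0.0021], [-0.0006, -0.0032, 0.0465]]
[[0.0023, 0.0304, 0.0021], [-0.0006, -0.0032, 0.0465]]
dist 60.0 ang 0.0 rows 2
[[0.0, 0.03, 0.0], [0.0, 0.0, 0.0]]
[[0.0, 0.03, 0.0], [0.0, 0.0, 0.0]]
```

Request:
{"method": "send_rows", "body": {
  "motion": [
    [[0.001, 0.02, 0.001], [0, -0.002, 0.03], 0.5],
    [[0.001, 0.02, 0.002], [0, -0.002, 0.03], 0.5],
    [[0.002, 0.02, 0.001], [0, -0.002, 0.03], 0.5],
    [[0, 0, 0], [0, 0, 0], 0.5],
    [[0, 0, 0], [0, 0, 0], 0.5],
    [[0, 0, 0], [0, 0, 0], 0.5],
    [[0, 0, 0], [0, 0, 0], 0.5],
    [[0, 0, 0], [0, 0, 0], 0.5]
  ]
}}

```text
time_s: 2.6
eef_pos: [506.6, 257.0, 101.7]
tool_rot: [[0.825, 0.543, -0.157], [0.13, 0.088, 0.988], [0.55, -0.835, 0.002]]
force: [-0.5, -0.3, -0.4]
gripper_width: 42.6
```

```bash
python3 - <<'E'
from h import *
s=st()
im,d=grab_frame('wrist'); cv2.imwrite('pics/w2.png',im); np.savez('w2.npz',im=im,d=d,p=s['eef_pos'],R=s['tool_rot'])
R=toolR(8.,33);o=np.array([585,261,0.]); 
g=shp(-43,0,46,o,8.);plan(g-R[:,1]*3,R,3)
E
```

```text
t 2.6 p [506.6 257.  101.7] lean 33.35 zyaw 9.03 z_z 0.0017 F [-0.5 -0.3 -0.4] w 42.6 q [ 0.48  0.24  2.23 -0.99  0.21 -0.31]
dist 63.3 ang 1.1 rows 3
[[-0.0004, 0.0209, -0.0025], [-0.0038, 0.0047, 0.002]]
[[-0.0004, 0.0209, -0.0025], [-0.0038, 0.0047, 0.002]]
[[-0.0003, 0.0209, -0.0024], [-0.0038, 0.0047, 0.002]]
```

View pics/w2.png

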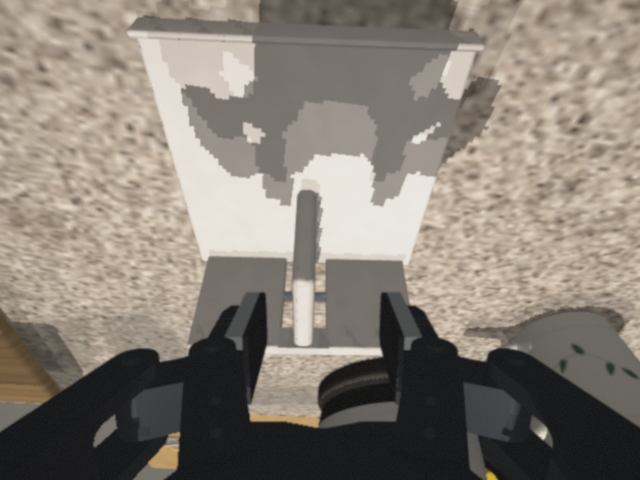

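Request:
{"method": "send_rows", "body": {
  "motion": [
    [[0, 0.014, -0.003], [-0.003, 0.004, 0.002], 0.5],
    [[0, 0.021, -0.003], [-0.003, 0.004, 0.002], 0.5],
    [[0, 0.021, -0.002], [-0.003, 0.004, 0.002], 0.5],
    [[0, 0.007, 0], [0, 0, 0], 0.5],
    [[0, 0, 0], [0, 0, 0], 0.5],
    [[0, 0, 0], [0, 0, 0], 0.5],
    [[0, 0, 0], [0, 0, 0], 0.5],
    [[0, 0, 0], [0, 0, 0], 0.5]
  ]
}}

```text
time_s: 3.45
eef_pos: [544.1, 255.9, 58.4]
tool_rot: [[0.837, 0.529, -0.139], [0.114, 0.08, 0.99], [0.535, -0.845, 0.006]]
force: [-0.4, 0.3, -0.2]
gripper_width: 42.7
```

```bash
python3 - <<'E'
from h import *
s=st()
im,d=grab_frame('wrist'); cv2.imwrite('pics/w3.png',im); np.savez('w3.npz',im=im,d=d,p=s['eef_pos'],R=s['tool_rot'])
R=toolR(8.,33);o=np.array([585,261,0.]); 
g=shp(-43,0,46,o,8.);plan(g-R[:,1]*3,R,1)
E
```

```text
t 3.45 p [544.1 255.9  58.4] lean 32.33 zyaw 7.98 z_z 0.0064 F [-0.4  0.3 -0.2] w 42.7 q [ 0.44  0.38  2.15 -1.19  0.17 -0.12]
dist 10.5 ang 0.8 rows 1
[[-0.0082, 0.0066, -0.0007], [-0.0053, -0.0038, -0.0117]]
```

View pics/w3.png

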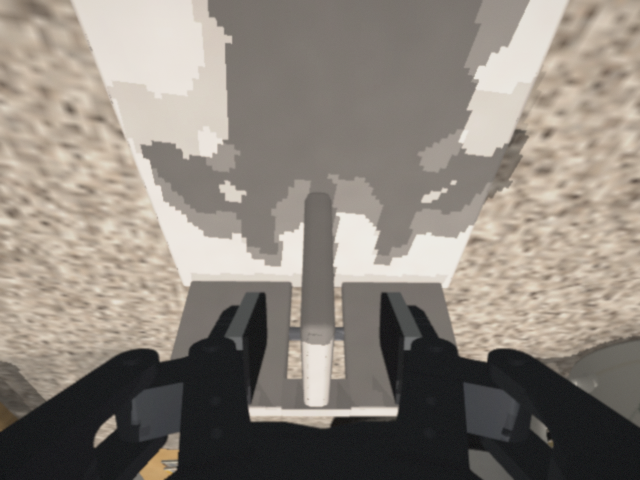

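```bash
python3 - <<'E'
from h import *
z=np.load('w3.npz');s=dict(eef_pos=z['p'],tool_rot=z['R'])
print(onplane('wrist',[(317.5,325),(316,404)],68,s).round(1))
R=toolR(8.,28);o=np.array([585,261,0.]); 
g=shp(-49,0,45,o,8.);plan(g-R[:,1]*3,R,3)
E
```

```text
[[519.1 252.3  68. ]
 [574.6 259.   68. ]]
dist 14.2 ang 4.3 rows 3
[[-0.0045, 0.0014, -0.0002], [-0.0018, -0.0012, 0.0252]]
[[-0.0045, 0.0015, -0.0002], [-0.0018, -0.0012, 0.0252]]
[[-0.0044, 0.0016, -0.0002], [-0.0018, -0.0012, 0.0252]]
```

Request:
{"method": "send_rows", "body": {
  "motion": [
    [[-0.004, 0.001, 0], [-0.002, -0.001, 0.025], 0.5],
    [[-0.005, 0.002, 0], [-0.002, -0.001, 0.025], 0.5],
    [[-0.004, 0.002, 0], [-0.002, -0.001, 0.025], 0.5],
    [[0, 0, 0], [0, 0, 0], 0.5],
    [[0, 0, 0], [0, 0, 0], 0],
    [[0, 0, 0], [0, 0, 0], 0],
    [[0, 0, 0], [0, 0, 0], 0],
    [[0, 0, 0], [0, 0, 0], 0]
  ],
  "newtons": 80
}}

```text
time_s: 4.3
eef_pos: [534.3, 254.8, 49.4]
tool_rot: [[0.874, 0.466, -0.14], [0.123, 0.065, 0.99], [0.47, -0.882, -0.001]]
force: [1.0, -0.8, -1.0]
gripper_width: 9.1
```

```bash
python3 - <<'E'
from h import *
s=st()
im,d=grab_frame('wrist'); cv2.imwrite('pics/w4.png',im); np.savez('w4.npz',im=im,d=d,p=s['eef_pos'],R=s['tool_rot'])
E
```

```text
t 4.3 p [534.3 254.8  49.4] lean 28.06 zyaw 8.02 z_z -0.0006 F [ 1.  -0.8 -1. ] w 9.1 q [ 0.44  0.39  2.13 -0.76  0.2  -0.55]
```

View pics/w4.png

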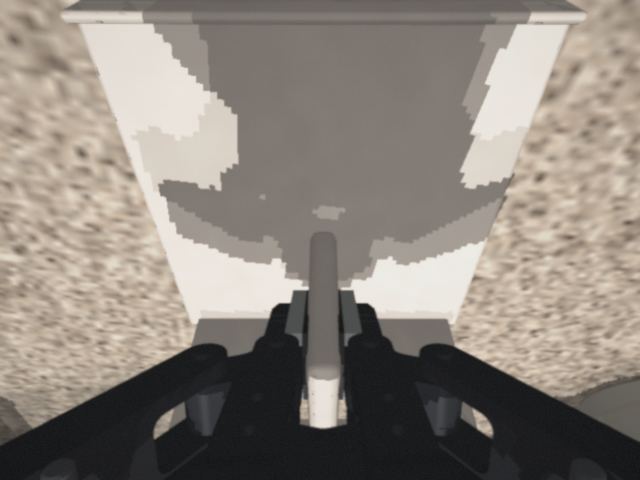

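```bash
python3 - <<'E'
from h import *
z=np.load('w4.npz');s=dict(eef_pos=z['p'],tool_rot=z['R'])
r=onplane('wrist',[(322.5,375),(322,428)],68,s);print(r.round(1))
g=s['eef_pos']+3*s['tool_rot'][:,1]
print('g->front along',(g-r[0])[:2]@[.99,.14],(r[1]-g)[:2]@[.99,.14])
r=onplane('wrist',[(63,14),(586,13)],14,s);print(r.round(1),(g-r.mean(0))[:2]@[.99,.14],np.linalg.norm(r[1]-r[0]),(g-r.mean(0))[:2]@[-.14,.99])
p=s['eef_pos'];R=s['tool_rot']
p1=p+[0,0,130]; plan(p1,R,4)
R2=toolR(0,28); p2=np.array([625-49,-60,170+0])
plan(p2,R2,None,None,p1,R)
E
```

```text
[[523.3 254.6  68. ]
 [558.6 259.5  68. ]]
g->front along 12.394913214985667 23.254031349884624
[[455.9 180.6  14. ]
 [437.6 307.4  14. ]] 89.65140788378787 128.09997096332927 -1.5568564399516103
dist 130.0 ang 0.0 rows 4
[[0.0153, -0.0287, -0.0], [0.0, 0.0, -0.0]]
[[0.0153, -0.0287, -0.0], [0.0, 0.0, -0.0]]
[[0.0153, -0.0287, -0.0], [0.0, 0.0, -0.0]]
[[0.0153, -0.0287, -0.0], [0.0, 0.0, -0.0]]
dist 317.7 ang 8.0 rows 7
[[-0.001, 0.001, -0.0454], [-0.0093, 0.0177, 0.0002]]
[[-0.0002, 0.0014, -0.0454], [-0.0093, 0.0177, 0.0002]]
[[0.0006, 0.0019, -0.0453], [-0.0093, 0.0177, 0.0002]]
[[0.0014, 0.0023, -0.0453], [-0.0093, 0.0177, 0.0002]]
[[0.0022, 0.0027, -0.0453], [-0.0093, 0.0177, 0.0002]]
[[0.003, 0.0031, -0.0452], [-0.0093, 0.0177, 0.0002]]
[[0.0038, 0.0036, -0.0451], [-0.0093, 0.0177, 0.0002]]
```

Request:
{"method": "send_rows", "body": {
  "motion": [
    [[0.006, -0.011, 0], [0, 0, 0], 0],
    [[0.012, -0.023, 0], [0, 0, 0], 0],
    [[0.015, -0.029, 0], [0, 0, 0], 0],
    [[0.015, -0.029, 0], [0, 0, 0], 0],
    [[0.013, -0.023, 0], [0, 0, 0], 0],
    [[0, 0.001, -0.02], [0, 0, 0], 0],
    [[0, 0.001, -0.035], [-0.009, 0.018, 0], 0],
    [[0, 0.001, -0.035], [-0.009, 0.018, 0], 0]
  ],
  "newtons": 100
}}

```text
time_s: 5.15
eef_pos: [540.7, 164.6, 174.7]
tool_rot: [[0.885, 0.453, -0.106], [0.098, 0.043, 0.994], [0.455, -0.89, -0.006]]
force: [0.6, -0.1, -3.2]
gripper_width: 8.9
```

```bash
python3 - <<'E'
from h import *
s=st()
R2=toolR(0,28); p2=np.array([625-49,-60,170+0])
plan(p2,R2,8)
E
```

```text
t 5.15 p [540.7 164.6 174.7] lean 27.09 zyaw 6.11 z_z -0.0063 F [ 0.6 -0.1 -3.2] w 8.9 q [ 0.26  0.09  2.15 -0.18  0.44 -1.28]
dist 227.4 ang 6.2 rows 8
[[0.0009, 0.0013, -0.0284], [-0.0055, 0.0122, -0.0019]]
[[0.0012, 0.0015, -0.0284], [-0.0055, 0.0122, -0.0019]]
[[0.0016, 0.0016, -0.0283], [-0.0055, 0.0122, -0.0019]]
[[0.0019, 0.0018, -0.0283], [-0.0055, 0.0122, -0.0019]]
[[0.0023, 0.002, -0.0283], [-0.0055, 0.0122, -0.0019]]
[[0.0026, 0.0021, -0.0282], [-0.0055, 0.0122, -0.0019]]
[[0.003, 0.0023, -0.0282], [-0.0055, 0.0122, -0.0019]]
[[0.0033, 0.0024, -0.0281], [-0.0055, 0.0122, -0.0019]]
```

Request:
{"method": "send_rows", "body": {
  "motion": [
    [[0.001, 0.001, -0.03], [-0.006, 0.013, -0.002], 0],
    [[0.001, 0.001, -0.032], [-0.006, 0.013, -0.002], 0],
    [[0.001, 0.002, -0.032], [-0.006, 0.013, -0.002], 0],
    [[0.002, 0.002, -0.032], [-0.006, 0.013, -0.002], 0],
    [[0.002, 0.002, -0.032], [-0.006, 0.013, -0.002], 0],
    [[0.003, 0.002, -0.032], [-0.006, 0.013, -0.002], 0],
    [[0.003, 0.002, -0.028], [-0.006, 0.013, -0.002], 0],
    [[0, 0, 0], [0, 0, 0], 0]
  ]
}}

```text
time_s: 5.95
eef_pos: [561.9, -63.5, 162.0]
tool_rot: [[0.893, 0.45, -0.001], [0.003, -0.003, 1.0], [0.45, -0.893, -0.004]]
force: [0.1, 0.1, -3.0]
gripper_width: 8.9
```

```bash
python3 - <<'E'
from h import *
s=st()
for n in ['wrist','scene']:
    im,d=grab_frame(n); cv2.imwrite(f'pics/{n}5.png',im); np.savez(f'{n}5.npz',im=im,d=d,p=s['eef_pos'],R=s['tool_rot'])
E
```

```text
t 5.95 p [561.9 -63.5 162. ] lean 26.75 zyaw 0.07 z_z -0.0036 F [ 0.1  0.1 -3. ] w 8.9 q [-0.25  0.11  2.16  0.26  0.43 -2.03]
```

View pics/wrist5.png

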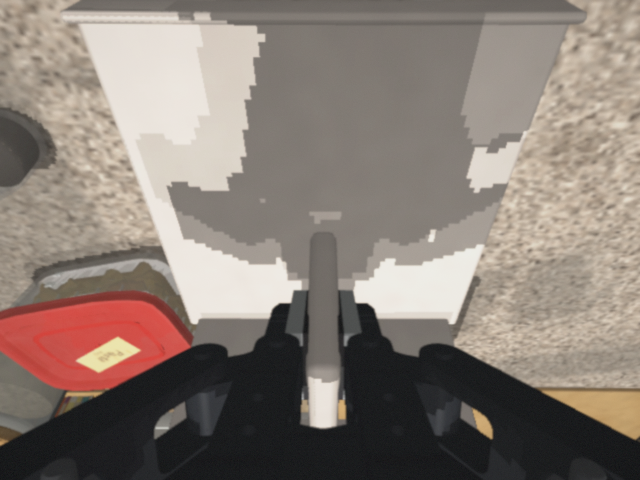

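View pics/scene5.png

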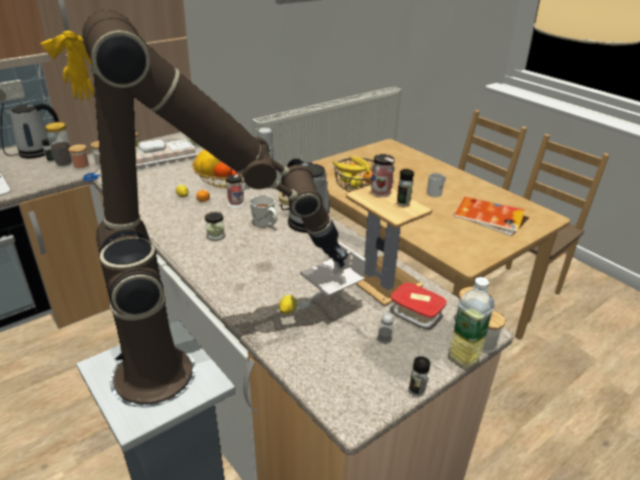

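```bash
python3 - <<'E'
from h import *
s=sense()
im,d=grab_frame('top'); np.savez('top6.npz',im=im,d=d,p=s['eef_pos'],R=s['tool_rot'])
cv2.imwrite('pics/top6.png',cv2.resize(im[140:250,290:420],None,fx=5,fy=5,interpolation=cv2.INTER_CUBIC))
im=np.load('top0.npz')['im']
cv2.imwrite('pics/top0r.png',cv2.resize(im[140:250,310:420],None,fx=5.4,fy=5.4,interpolation=cv2.INTER_CUBIC))
im=np.load('scene0.npz')['im']
cv2.imwrite('pics/scene0r.png',cv2.resize(im[190:310,335:455],None,fx=5,fy=5,interpolation=cv2.INTER_CUBIC))
E
```

```text
(no output)
```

View pics/top6.png

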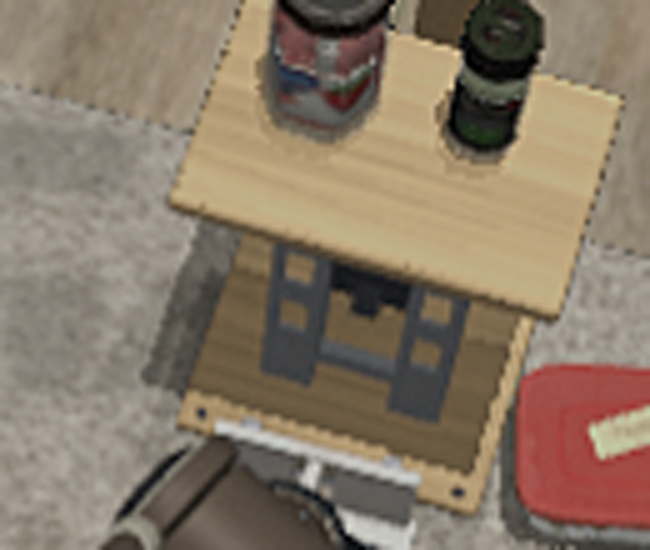

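View pics/top0r.png

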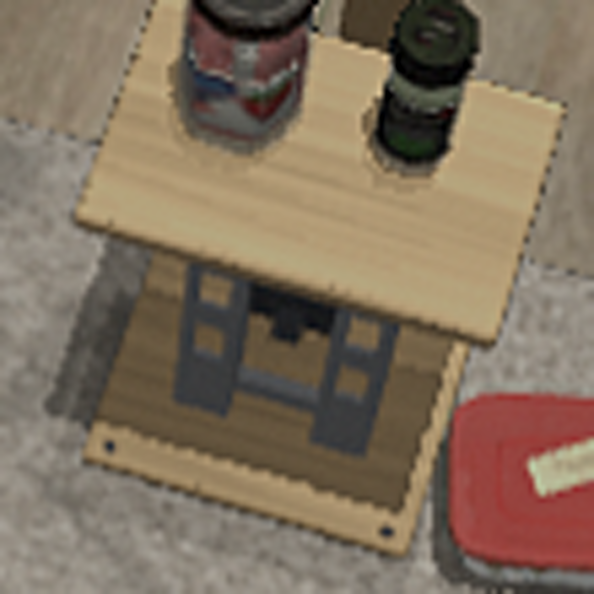

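View pics/scene0r.png

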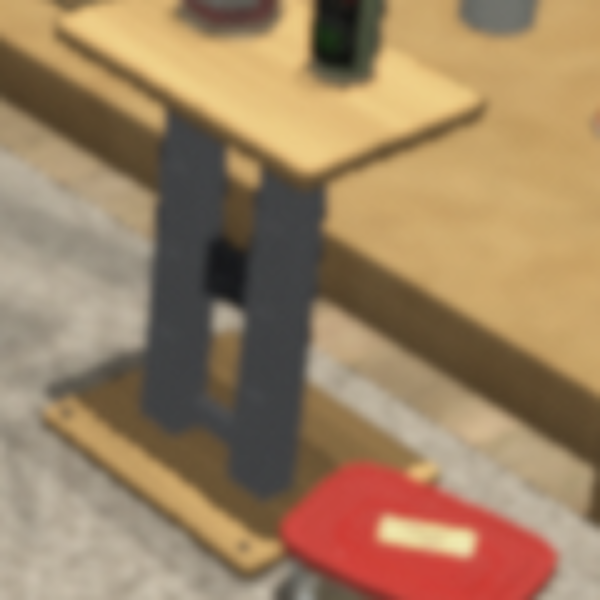

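```bash
python3 - <<'E'
from h import *
im=np.load('top0.npz')['im']; im2=np.load('top6.npz')['im']
k=5.4
def uv(*ps): return [((x+.5)/k-.5+310,(y+.5)/k-.5+140) for x,y in ps]
for I in (im,im2):
    hsv=cv2.cvtColor(I,cv2.COLOR_BGR2HSV)
    big=cv2.resize(I[140:250,310:420],None,fx=k,fy=k,interpolation=cv2.INTER_CUBIC)
    g=big[...,2].astype(int)
    for nm,(x0,y0,x1,y1),z in [('Lmid',(190,262,243,315),168.5),('Llow',(186,314,236,368),108.5),('Rmid',(336,308,388,360),168.5),('Rlow',(328,360,378,410),108.5)]:
        m=(g[y0:y1,x0:x1]>88).astype(np.uint8)
        n,l,st_,c=cv2.connectedComponentsWithStats(m); j=1+np.argmax(st_[1:,4])
        print(nm,st_[j],(c[j]+[x0,y0]).round(1),onplane('top',uv(c[j]+[x0,y0]),z)[0].round(1))
r=onplane('top',uv((175,402),(226,414),(313,444),(362,455)),14);print('feet',r.round(1).tolist())
print('catch tip',onplane('top',uv((285,340)),140.5).round(1))
r=onplane('top',uv((84,461),(404,555)),0);print('base low',r.round(1).tolist())
r=onplane('top',uv((91,425),(413,516)),14);print('base strip back?',r.round(1).tolist())
def us(*ps): return [((x+.5)/5-.5+335,(y+.5)/5-.5+190) for x,y in ps]
print('scene base z14',onplane('scene',us((45,410),(250,562)),14).round(1).tolist())
print('scene feet z14',onplane('scene',us((143,415),(182,434),(230,477),(265,500)),14).round(1).tolist())
print('scene board low',onplane('scene',us((58,35),(308,184)),280).round(1).tolist())
E
```

```text
Lmid [ 10  12  33  33 805] [215.4 289.8] [722.1 -18.1 168.5]
Llow [ 10  13  27  28 562] [208.7 339.9] [721.9 -18.  108.5]
Rmid [ 10   9  34  33 822] [363.3 334.1] [ 720.  -101.8  168.5]
Rlow [  9   8  30  30 623] [351.7 382.3] [ 720.2 -101.7  108.5]
Lmid [ 10  11  33  35 905] [215.6 289.9] [722.1 -18.2 168.5]
Llow [  9  11  29  32 696] [208.8 340. ] [721.8 -18.1 108.5]
Rmid [ 10   8  35  36 926] [363.3 334.1] [ 720.  -101.8  168.5]
Rlow [  8   6  33  34 755] [351.5 382.6] [ 720.  -101.6  108.5]
feet [[723.8, -2.5, 14.0], [725.2, -33.5, 14.0], [721.6, -87.8, 14.0], [723.3, -117.3, 14.0]]
catch tip [[718.2 -60.8 140.5]]
base low [[677.3, 39.6, 0.0], [674.9, -156.9, 0.0]]
base strip back? [[694.7, 40.7, 14.0], [694.3, -155.7, 14.0]]
scene base z14 [[680.3, 37.5, 14.0], [678.1, -156.4, 14.0]]
scene feet z14 [[728.2, -4.9, 14.0], [734.4, -35.4, 14.0], [727.5, -87.4, 14.0], [728.6, -117.7, 14.0]]
scene board low [[688.2, 53.8, 280.0], [685.8, -160.6, 280.0]]
```

```bash
python3 - <<'E'
from h import *
def uv(*ps): return [((x+.5)/5-.5+290,(y+.5)/5-.5+140) for x,y in ps]
r=onplane('top',uv((217,424),(419,476)),181);print(r.round(1).tolist(),np.linalg.norm(r[1]-r[0]),r.mean(0))
r=onplane('top',uv((313,470)),181);print('rib rear',r)
r=onplane('top',uv((252,423),(392,459)),170);print('claws',r.round(1).tolist(),r.mean(0),np.linalg.norm(r[1]-r[0]))
E
```

```text
[[606.0, -1.3, 181.0], [608.8, -119.1, 181.0]] 117.83861743263763 [607.3757916  -60.24440879 181.        ]
rib rear [[594.66631395 -61.02392589 181.        ]]
claws [[617.4, -19.2, 170.0], [619.4, -101.6, 170.0]] [618.36994629 -60.413319   170.        ] 82.41322978695732
```

```bash
cat >> h.py <<'E'
GX,GZ,GL=-49.5,46.8,28.06
def tcp_for(o,yaw,lean=GL):
    R=toolR(yaw,lean); g=shp(GX,0,GZ,np.asarray(o,float),yaw); return g-3*R[:,1],R
def shelf_now(s=None):
    s=s or sense();R=s['tool_rot'];g=s['eef_pos']+3*R[:,1]
    S=R@toolR(0,GL).T   # shelf axes
    return g-S@np.array([GX,0,GZ]),S
E
python3 - <<'E'
from h import *
print(shelf_now())
p,R=tcp_for([691,-63.2,121.5],-1); print(p); plan(p,R,4)
E
```

```text
(array([610.43041929, -60.0357952 , 110.64036208]), array([[ 0.99967004, -0.00514912,  0.02516543],
       [ 0.00509655,  0.9999847 ,  0.00215277],
       [-0.02517613, -0.0020238 ,  0.99968098]]))
[640.09656624 -62.31147726 170.94736644]
dist 79.9 ang 1.9 rows 4
[[0.0188, 0.0067, -0.0006], [-0.0021, 0.0053, -0.0063]]
[[0.0188, 0.0069, -0.0005], [-0.0021, 0.0053, -0.0063]]
[[0.0187, 0.007, -0.0004], [-0.0021, 0.0053, -0.0063]]
[[0.0187, 0.0071, -0.0003], [-0.0021, 0.0053, -0.0063]]
```

```bash
python3 - <<'E'
from h import *
p,R=tcp_for([688,-60,121.5],-1.2); print(p); plan(p,R,4)
E
```

```text
[637.09997789 -58.93379653 170.94736644]
dist 76.9 ang 2.1 rows 4
[[0.0181, 0.0064, 0.0002], [-0.0025, 0.006, -0.0063]]
[[0.0181, 0.0065, 0.0003], [-0.0025, 0.006, -0.0063]]
[[0.018, 0.0066, 0.0005], [-0.0025, 0.006, -0.0063]]
[[0.018, 0.0067, 0.0006], [-0.0025, 0.006, -0.0063]]
```

Request:
{"method": "send_rows", "body": {
  "motion": [
    [[0.012, 0.004, 0], [-0.002, 0.004, -0.005], 0],
    [[0.018, 0.0065, 0], [-0.002, 0.006, -0.006], 0],
    [[0.018, 0.0065, 0], [-0.003, 0.006, -0.006], 0],
    [[0.018, 0.0065, 0.001], [-0.003, 0.006, -0.006], 0],
    [[0.006, 0.002, 0], [0, 0.002, -0.002], 0],
    [[0, 0, 0], [0, 0, 0], 0],
    [[0, 0, 0], [0, 0, 0], 0],
    [[0, 0, 0], [0, 0, 0], 0]
  ]
}}

```text
time_s: 6.9
eef_pos: [638.4, -49.7, 169.2]
tool_rot: [[0.885, 0.466, 0.01], [-0.01, -0.003, 1.0], [0.466, -0.885, 0.002]]
force: [-0.7, -0.0, -3.6]
gripper_width: 8.8
```

```bash
python3 - <<'E'
from h import *
for n in ['top','scene']:
    s=sense()
    im,d=grab_frame(n); np.savez(f'{n}7.npz',im=im,d=d,p=s['eef_pos'],R=s['tool_rot'])
    b=(300,140,410,250) if n=='top' else (290,190,440,310)
    cv2.imwrite(f'pics/{n}7.png',cv2.resize(im[b[1]:b[3],b[0]:b[2]],None,fx=5,fy=5,interpolation=cv2.INTER_CUBIC))
s=st();o,S=shelf_now();print(o,np.degrees(Ro.from_matrix(S).as_rotvec()))
E
```

```text
t 7.0 p [638.2 -49.9 169.1] lean 27.78 zyaw -0.59 z_z 0.002 F [ 0.1  0.1 -2.9] w 8.9 q [-0.18  0.23  2.01  0.2   0.44 -1.9 ]
[688.90517423 -50.36808378 119.44412777] [ 0.11635013  0.28180323 -0.58669568]
```

View pics/top7.png

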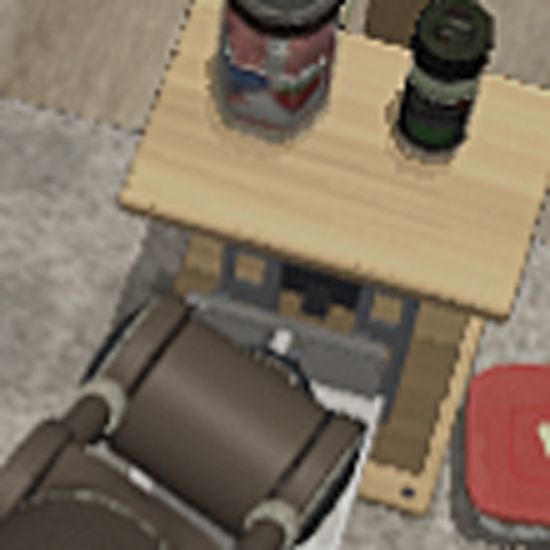

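View pics/scene7.png

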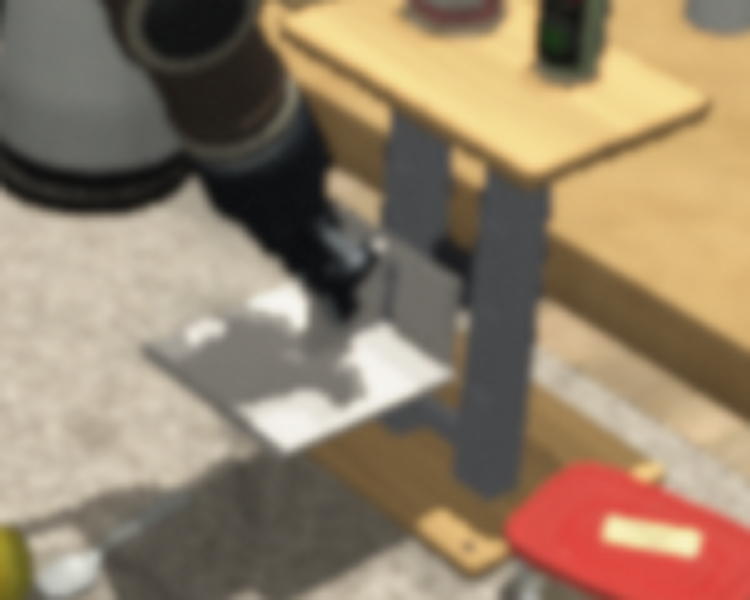

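```bash
python3 - <<'E'
from h import *
p,R=tcp_for([690,-60,121.5],-1.2); print(p); plan(p,R,3)
E
```

```text
[639.09997789 -58.93379653 170.94736644]
dist 9.2 ang 0.7 rows 3
[[0.0006, -0.0004, -0.003], [-0.0023, 0.0028, -0.0016]]
[[0.0006, -0.0004, -0.003], [-0.0023, 0.0028, -0.0016]]
[[0.0006, -0.0004, -0.003], [-0.0023, 0.0028, -0.0016]]
```

Request:
{"method": "send_rows", "body": {
  "motion": [
    [[0, 0, -0.003], [-0.002, 0.003, -0.002], 0],
    [[0.001, 0, -0.003], [-0.002, 0.003, -0.002], 0],
    [[0.001, -0.001, -0.003], [-0.003, 0.003, -0.001], 0],
    [[0, 0, 0], [0, 0, 0], 0],
    [[0, 0, 0], [0, 0, 0], 0],
    [[0, 0, 0], [0, 0, 0], 0],
    [[0, 0, 0], [0, 0, 0], 0],
    [[0, 0, 0], [0, 0, 0], 0]
  ]
}}

```text
time_s: 7.8
eef_pos: [638.2, -60.7, 171.0]
tool_rot: [[0.882, 0.47, 0.024], [-0.021, -0.011, 1.0], [0.47, -0.883, -0.0]]
force: [-0.4, 0.9, -1.9]
gripper_width: 8.6
```

```bash
python3 - <<'E'
from h import *
s=st();o,S=shelf_now();print(o,np.degrees(Ro.from_matrix(S).as_rotvec()))
for n in ['top']:
    s=sense()
    im,d=grab_frame(n); np.savez(f'{n}8.npz',im=im,d=d,p=s['eef_pos'],R=s['tool_rot'])
    b=(330,180,390,230)
    cv2.imwrite(f'pics/{n}8.png',cv2.resize(im[b[1]:b[3],b[0]:b[2]],None,fx=12,fy=12,interpolation=cv2.INTER_CUBIC))
s=st();o,S=shelf_now();print(o,np.degrees(Ro.from_matrix(S).as_rotvec()))
E
```

```text
t 7.8 p [638.2 -60.7 171. ] lean 28.04 zyaw -1.39 z_z -0.0 F [-0.4  0.9 -1.9] w 8.6 q [-0.2   0.23  2.01  0.2   0.43 -1.91]
[689.04910196 -61.97816145 121.49728018] [-0.00204307  0.01704166 -1.39156918]
t 7.85 p [638.2 -60.7 171. ] lean 28.04 zyaw -1.39 z_z -0.0001 F [ 0.2 -0.1 -2.1] w 8.7 q [-0.2   0.23  2.01  0.2   0.43 -1.91]
[689.04862876 -61.96795621 121.50440409] [-0.00309836  0.01710295 -1.38888026]
```

View pics/top8.png

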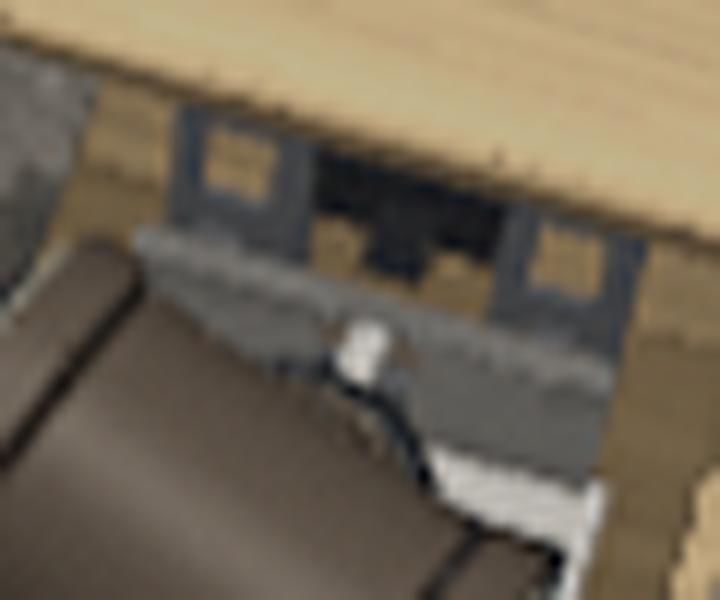

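```bash
python3 - <<'E'
from h import *
def uv(*ps): return np.array([((x+.5)/12-.5+330,(y+.5)/12-.5+180) for x,y in ps])
def sh(t,r): v=r[0]-r[1];print(t,r[:,:2].round(1).tolist(),'mid',r.mean(0)[:2].round(1),'len',np.linalg.norm(v).round(1),'yaw',np.degrees(np.arctan2(-v[0],v[1])).round(2))
sh('plate rear',onplane('top',uv((138,228),(615,368)),189.5))
sh('slots',onplane('top',uv((240,165),(567,265)),168.5))
im=np.load('top8.npz')['im']
big=cv2.resize(im[180:230,330:390],None,fx=12,fy=12,interpolation=cv2.INTER_CUBIC)
hsv=cv2.cvtColor(big,cv2.COLOR_BGR2HSV)
# slot centroids: brownish
c=[]
for x0,y0,x1,y1 in [(190,110,295,215),(520,205,620,310)]:
    m=((hsv[y0:y1,x0:x1,0]<25)&(hsv[y0:y1,x0:x1,1]>50)&(hsv[y0:y1,x0:x1,2]>85)).astype(np.uint8)
    n,l,s,ce=cv2.connectedComponentsWithStats(m);j=1+np.argmax(s[1:,4]);print(s[j]);c.append(ce[j]+[x0,y0])
print(c);sh('slots',onplane('top',uv(*c),168.5))
# rear edge: sample luminance transitions along columns between 330..480 (wood->grey)
g=cv2.GaussianBlur(hsv[...,1],(9,9),0).astype(int)
E
```

```text
plate rear [[687.4, -1.3], [685.3, -120.1]] mid [686.3 -60.7] len 118.8 yaw -1.02
slots [[722.1, -18.3], [719.4, -101.7]] mid [720.7 -60. ] len 83.5 yaw -1.83
[  13   17   75   72 4100]
[   9   18   77   74 4196]
[array([239.70536585, 162.52097561]), array([568.73522402, 260.6008103 ])]
slots [[722.7, -18.0], [720.7, -101.8]] mid [721.7 -59.9] len 83.8 yaw -1.38
```

```bash
python3 - <<'E'
from h import *
p,R=tcp_for([707,-60.8,121.5],-1.6); print(p); plan(p,R,4)
E
```

```text
[656.10866173 -59.37847621 170.94736644]
dist 18.0 ang 0.2 rows 4
[[0.0039, 0.0021, 0.0004], [-0.0004, 0.0008, -0.0001]]
[[0.0039, 0.0021, 0.0005], [-0.0004, 0.0008, -0.0001]]
[[0.0039, 0.0021, 0.0005], [-0.0004, 0.0008, -0.0001]]
[[0.0039, 0.0021, 0.0005], [-0.0004, 0.0008, -0.0001]]
```

Request:
{"method": "send_rows", "body": {
  "motion": [
    [[0.004, 0.002, 0], [0, 0.001, 0], 0],
    [[0.004, 0.002, 0], [0, 0.001, 0], 0],
    [[0.004, 0.002, 0.001], [0, 0.001, 0], 0],
    [[0.004, 0.002, 0.001], [0, 0.001, 0], 0],
    [[0, 0, 0], [0, 0, 0], 0],
    [[0, 0, 0], [0, 0, 0], 0],
    [[0, 0, 0], [0, 0, 0], 0],
    [[0, 0, 0], [0, 0, 0], 0]
  ]
}}

```text
time_s: 8.65
eef_pos: [658.2, -58.7, 171.3]
tool_rot: [[0.882, 0.47, 0.028], [-0.025, -0.011, 1.0], [0.47, -0.883, 0.002]]
force: [-0.4, 0.2, -2.6]
gripper_width: 8.8
```

```bash
python3 - <<'E'
from h import *
s=st();o,S=shelf_now();print(o,np.degrees(Ro.from_matrix(S).as_rotvec()))
p,R=tcp_for([716,-60.9,121.5],-1.6); print(p); plan(p,R,4)
E
```

```text
t 8.65 p [658.2 -58.7 171.3] lean 28.04 zyaw -1.58 z_z 0.0021 F [-0.4  0.2 -2.6] w 8.8 q [-0.19  0.26  1.96  0.18  0.44 -1.88]
[709.04340507 -59.98486778 121.82611096] [ 0.11854273  0.01605651 -1.57719315]
[665.10866173 -59.47847621 170.94736644]
dist 7.0 ang 0.1 rows 4
[[0.0015, 0.0009, -0.0002], [-0.0005, -0.0002, -0.0001]]
[[0.0015, 0.0009, -0.0002], [-0.0005, -0.0002, -0.0001]]
[[0.0015, 0.0009, -0.0001], [-0.0005, -0.0002, -0.0001]]
[[0.0015, 0.0009, -0.0001], [-0.0005, -0.0002, -0.0001]]
```

Request:
{"method": "send_rows", "body": {
  "motion": [
    [[0.001, 0.001, -0.0005], [0, 0, 0], 0],
    [[0.002, 0.001, -0.0005], [0, 0, 0], 0],
    [[0.002, 0.001, 0], [0, 0, 0], 0],
    [[0.002, 0.001, 0], [0, 0, 0], 0],
    [[0, 0, 0], [0, 0, 0], 0],
    [[0, 0, 0], [0, 0, 0], 0],
    [[0, 0, 0], [0, 0, 0], 0],
    [[0, 0, 0], [0, 0, 0], 0]
  ]
}}

```text
time_s: 9.45
eef_pos: [666.6, -60.1, 170.9]
tool_rot: [[0.882, 0.47, 0.028], [-0.025, -0.011, 1.0], [0.47, -0.883, 0.002]]
force: [-0.0, 0.6, -2.6]
gripper_width: 8.8
```

```bash
python3 - <<'E'
from h import *
s=st();o,S=shelf_now();print(o,np.degrees(Ro.from_matrix(S).as_rotvec()))
for n in ['top']:
    s=sense()
    im,d=grab_frame(n); np.savez(f'{n}9.npz',im=im,d=d,p=s['eef_pos'],R=s['tool_rot'])
    b=(330,180,390,230)
    cv2.imwrite(f'pics/{n}9.png',cv2.resize(im[b[1]:b[3],b[0]:b[2]],None,fx=12,fy=12,interpolation=cv2.INTER_CUBIC))
E
```

```text
t 9.45 p [666.6 -60.1 170.9] lean 28.02 zyaw -1.59 z_z 0.0021 F [-0.   0.6 -2.6] w 8.8 q [-0.19  0.28  1.94  0.18  0.45 -1.88]
[717.46367761 -61.43578098 121.43699758] [ 0.1195434   0.0346445  -1.58743396]
```

View pics/top9.png

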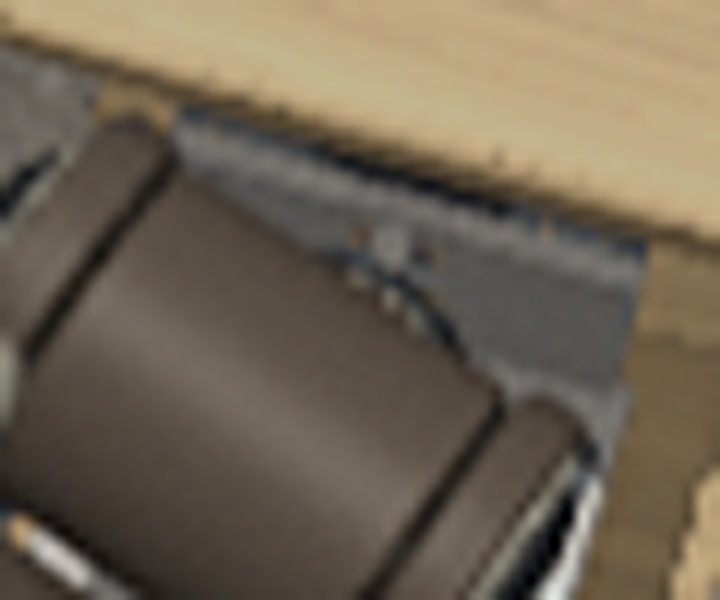

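Request:
{"method": "send_rows", "body": {
  "motion": [
    [[0.002, 0.001, 0.0003], [0, 0, 0], 0],
    [[0.002, 0.001, 0.0003], [0, 0, 0], 0],
    [[0.001, 0.0005, 0], [0, 0, 0], 0],
    [[0.001, 0.0005, 0], [0, 0, 0], 0],
    [[0, 0, 0], [0, 0, 0], 0],
    [[0, 0, 0], [0, 0, 0], 0],
    [[0, 0, 0], [0, 0, 0], 0],
    [[0, 0, 0], [0, 0, 0], 0]
  ]
}}

```text
time_s: 10.3
eef_pos: [671.7, -59.2, 169.4]
tool_rot: [[0.885, 0.465, 0.026], [-0.024, -0.01, 1.0], [0.465, -0.885, 0.002]]
force: [-1.7, 0.6, -3.1]
gripper_width: 8.5
```

```bash
python3 - <<'E'
from h import *
s=st();o,S=shelf_now();print(o,np.degrees(Ro.from_matrix(S).as_rotvec()),s['torque'])
E
```

```text
t 10.3 p [671.7 -59.2 169.4] lean 27.71 zyaw -1.51 z_z 0.0023 F [-1.7  0.6 -3.1] w 8.5 q [-0.19  0.29  1.93  0.17  0.45 -1.87]
[722.26646034 -60.45018411 119.63417577] [ 0.13824548  0.34569587 -1.50777654] [0.01549467 0.54125964 0.08447553]
```

Request:
{"method": "send_rows", "body": {
  "motion": [
    [[0.0015, -0.001, 0], [0, 0, -0.002], 0],
    [[0.0015, 0, 0], [0, 0, -0.002], 0],
    [[0.0015, 0.0005, 0], [0, 0, -0.001], 0],
    [[0.0015, 0.0005, 0], [0, 0, 0], 0],
    [[0.001, 0.0005, 0], [0, 0, 0], 0],
    [[0, 0, 0], [0, 0, 0], 0],
    [[0, 0, 0], [0, 0, 0], 0],
    [[0, 0, 0], [0, 0, 0], 0]
  ]
}}

```text
time_s: 11.1
eef_pos: [671.6, -58.4, 167.8]
tool_rot: [[0.89, 0.455, 0.025], [-0.024, -0.007, 1.0], [0.455, -0.89, 0.005]]
force: [-2.0, -0.1, -3.4]
gripper_width: 8.9
```

```bash
python3 - <<'E'
from h import *
s=st();o,S=shelf_now();print(o,np.degrees(Ro.from_matrix(S).as_rotvec()),s['torque'])
for n in ['top','scene']:
    s=sense()
    im,d=grab_frame(n); np.savez(f'{n}10.npz',im=im,d=d,p=s['eef_pos'],R=s['tool_rot'])
    b=(330,180,390,230) if n=='top' else (350,190,440,280)
    k=12 if n=='top' else 6.5
    cv2.imwrite(f'pics/{n}10.png',cv2.resize(im[b[1]:b[3],b[0]:b[2]],None,fx=k,fy=k,interpolation=cv2.INTER_CUBIC))
E
```

```text
t 11.1 p [671.6 -58.4 167.8] lean 27.1 zyaw -1.43 z_z 0.0048 F [-2.  -0.1 -3.4] w 8.9 q [-0.19  0.29  1.92  0.17  0.47 -1.87]
[721.67777715 -59.42381666 117.51533513] [ 0.28480529  0.96208566 -1.42620376] [0.00946413 0.70907332 0.04872819]
```

View pics/top10.png

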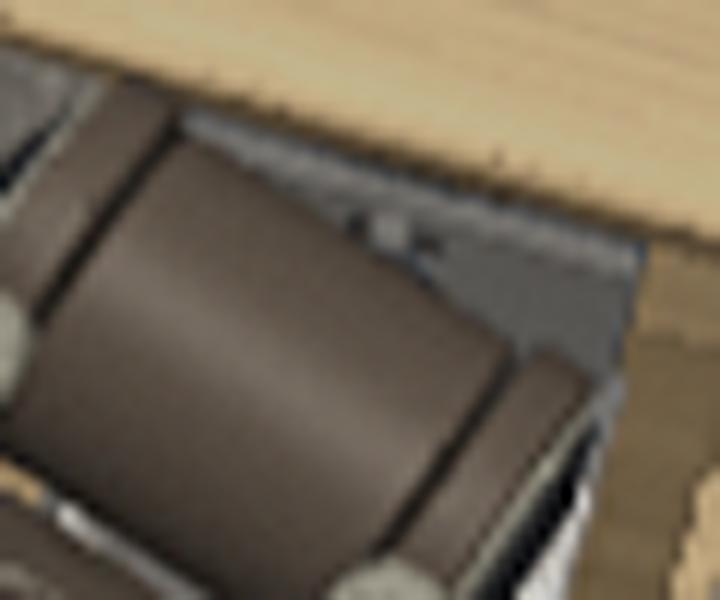

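View pics/scene10.png

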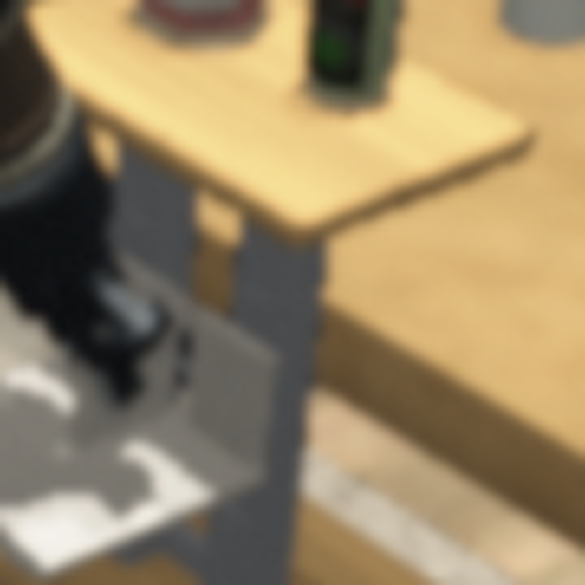

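```bash
python3 - <<'E'
from h import *
z=np.load('top10.npz');C=cloud('top',z['d']);im=z['im']
for x,y in [(120,90),(150,100),(110,150),(250,200),(560,390),(300,130),(60,60),(300,180)]:
    u,v=int(x/12+330),int(y/12+180);print((x,y),C[v,u].round(0),im[v,u])
print(campose('top')[1].round(), campose('scene')[1].round())
im=np.load('scene10.npz')['im'];cv2.imwrite('pics/scene10b.png',cv2.resize(im[110:310,230:450],None,fx=3,fy=3,interpolation=cv2.INTER_CUBIC))
E
```

```text
(120, 90) [574. -18. 469.] [59 66 77]
(150, 100) [574. -23. 466.] [60 67 75]
(110, 150) [558. -20. 473.] [69 80 90]
(250, 200) [563. -46. 459.] [60 70 80]
(560, 390) [ 543. -114.  455.] [62 71 81]
(300, 130) [673. -40. 289.] [54 77 93]
(60, 60) [672.  16. 289.] [70 82 91]
(300, 180) [712. -36. 186.] [84 87 89]
[ -19. -137. 1583.] [ -284. -1019.  1040.]
```

View pics/scene10b.png

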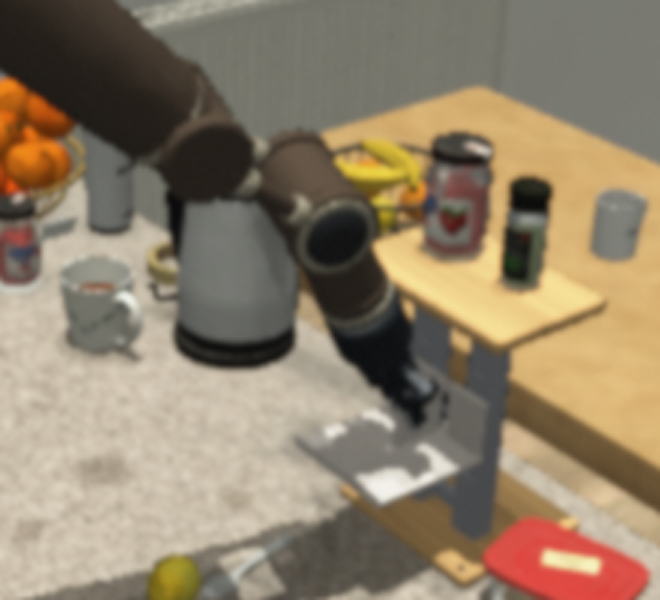

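```bash
python3 - <<'E'
from h import *
p,R=tcp_for([721,-60.6,121.5],-1.6); print(p); plan(p,R,3)
E
```

```text
[670.10866173 -59.17847621 170.94736644]
dist 3.6 ang 1.0 rows 3
[[0.0, -0.0012, -0.0003], [-0.0019, 0.0002, -0.0056]]
[[0.0, -0.0012, -0.0003], [-0.0019, 0.0002, -0.0056]]
[[0.0, -0.0012, -0.0003], [-0.0019, 0.0002, -0.0056]]
```

Request:
{"method": "send_rows", "body": {
  "motion": [
    [[0, -0.0012, -0.0005], [-0.002, 0, -0.006], 0],
    [[0, -0.0012, -0.0005], [-0.002, 0, -0.006], 0],
    [[0, -0.0012, 0], [-0.001, 0, -0.005], 0],
    [[0, 0, 0], [0, 0, 0], 0],
    [[0, 0, 0], [0, 0, 0], 0],
    [[0, 0, 0], [0, 0, 0], 0],
    [[0, 0, 0], [0, 0, 0], 0],
    [[0, 0, 0], [0, 0, 0], 0]
  ]
}}

```text
time_s: 12.0
eef_pos: [671.4, -59.7, 172.8]
tool_rot: [[0.879, 0.475, 0.028], [-0.024, -0.014, 1.0], [0.475, -0.88, -0.0]]
force: [-1.6, 0.3, -1.7]
gripper_width: 8.7
```

```bash
python3 - <<'E'
from h import *
s=st();o,S=shelf_now();print(o,np.degrees(Ro.from_matrix(S).as_rotvec()),s['torque'])
E
```

```text
t 12.0 p [671.4 -59.7 172.8] lean 28.39 zyaw -1.6 z_z -0.0004 F [-1.6  0.3 -1.7] w 8.7 q [-0.19  0.28  1.93  0.17  0.44 -1.87]
[722.56919147 -61.10710633 123.59802144] [-0.02848959 -0.32507345 -1.6008044 ] [-0.03492319  0.59505239  0.03764087]
```

Request:
{"method": "send_rows", "body": {
  "motion": [
    [[0.002, 0.001, 0.0002], [0, 0, 0.001], 0],
    [[0.002, 0.001, 0.0002], [0, 0, 0.001], 0],
    [[0.003, 0.001, 0], [0, 0, 0], 0],
    [[0.003, 0.001, 0], [0, 0, 0], 0],
    [[0.003, 0.001, 0], [0, 0, 0], 0],
    [[0.003, 0.001, 0], [0, 0, 0], 0],
    [[0.003, 0.001, 0], [0, 0, 0], 0],
    [[0.003, 0.001, 0], [0, 0, 0], 0]
  ]
}}

```text
time_s: 12.8
eef_pos: [671.3, -56.6, 161.9]
tool_rot: [[0.907, 0.421, 0.022], [-0.023, -0.003, 1.0], [0.421, -0.907, 0.007]]
force: [-17.2, -0.0, 8.4]
gripper_width: 8.6
```

```bash
python3 - <<'E'
from h import *
s=st();o,S=shelf_now();print(o,np.degrees(Ro.from_matrix(S).as_rotvec()),s['torque'])
E
```

```text
t 12.8 p [671.3 -56.6 161.9] lean 24.87 zyaw -1.28 z_z 0.0073 F [-17.2  -0.    8.4] w 8.6 q [-0.18  0.31  1.9   0.15  0.51 -1.84]
[719.41643044 -57.33520791 109.70560939] [ 0.45495597  3.18669122 -1.26319389] [-0.12627864  1.43425576 -0.12320337]
```

```bash
python3 - <<'E'
from h import *
s=sense()
for n in ['wrist','scene']:
    im,d=grab_frame(n); np.savez(f'{n}11.npz',im=im,d=d,p=s['eef_pos'],R=s['tool_rot'])
    if n=='scene': im=cv2.resize(im[190:300,330:440],None,fx=5.4,fy=5.4,interpolation=cv2.INTER_CUBIC)
    cv2.imwrite(f'pics/{n}11.png',im)
p,R=tcp_for([722,-60.6,109],-1.6); print(p); plan(p,R,3)
E
```

```text
[671.10866173 -59.17847621 158.44736644]
dist 4.2 ang 3.2 rows 3
[[-0.0005, 0.001, -0.0009], [-0.0031, 0.0006, -0.0186]]
[[-0.0005, 0.001, -0.0009], [-0.0031, 0.0006, -0.0186]]
[[-0.0005, 0.001, -0.0009], [-0.0031, 0.0006, -0.0186]]
```

View pics/scene11.png

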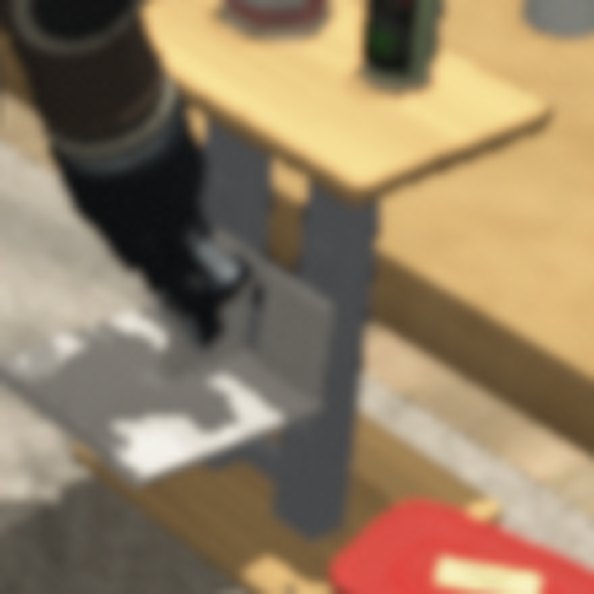

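View pics/wrist11.png

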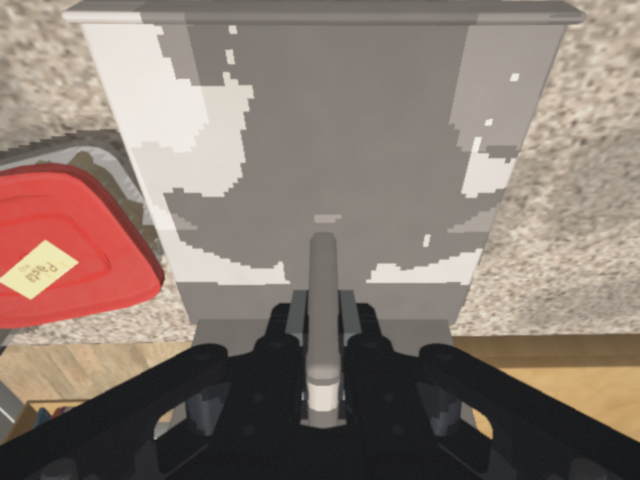

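Request:
{"method": "send_rows", "body": {
  "motion": [
    [[-0.0005, 0.001, -0.0005], [-0.002, 0, -0.014], 0],
    [[-0.0005, 0.001, -0.0005], [-0.002, 0, -0.014], 0],
    [[-0.0005, 0.001, -0.0005], [-0.002, 0, -0.014], 0],
    [[0, 0.001, -0.0005], [-0.001, 0, -0.014], 0],
    [[0, 0, 0], [0, 0, 0], 0],
    [[0, 0, 0], [0, 0, 0], 0],
    [[0, 0, 0], [0, 0, 0], 0],
    [[0, 0, 0], [0, 0, 0], 0]
  ]
}}

```text
time_s: 13.7
eef_pos: [671.3, -58.4, 162.8]
tool_rot: [[0.88, 0.474, 0.027], [-0.025, -0.01, 1.0], [0.474, -0.88, 0.003]]
force: [-1.8, -0.1, -1.7]
gripper_width: 8.6
```

```bash
python3 - <<'E'
from h import *
s=st();o,S=shelf_now();print(o,np.degrees(Ro.from_matrix(S).as_rotvec()),s['torque'])
p,R=tcp_for([722,-60.6,103],-1.6); print(p); plan(p,R,3)
E
```

```text
t 13.7 p [671.3 -58.4 162.8] lean 28.3 zyaw -1.54 z_z 0.0027 F [-1.8 -0.1 -1.7] w 8.6 q [-0.19  0.29  1.94  0.19  0.43 -1.88]
[722.38757443 -59.67969053 113.61250009] [ 0.15246978 -0.2438423  -1.54152418] [ 0.01119211  0.49769599 -0.01473384]
[671.10866173 -59.17847621 152.44736644]
dist 10.4 ang 0.3 rows 3
[[-0.0017, 0.003, -0.0003], [-0.001, -0.0001, 0.0014]]
[[-0.0017, 0.003, -0.0003], [-0.001, -0.0001, 0.0014]]
[[-0.0017, 0.003, -0.0003], [-0.001, -0.0001, 0.0014]]
```

Request:
{"method": "send_rows", "body": {
  "motion": [
    [[-0.0014, 0.0026, -0.0003], [0, 0, 0], 0],
    [[-0.0014, 0.0026, -0.0003], [0, 0, 0], 0],
    [[-0.0014, 0.0026, 0], [0, 0, 0], 0],
    [[-0.0014, 0.0026, 0], [0, 0, 0], 0],
    [[-0.0014, 0.0026, 0], [0, 0, 0], 0],
    [[-0.0014, 0.0026, 0], [0, 0, 0], 0],
    [[0, 0, 0], [0, 0, 0], 0],
    [[0, 0, 0], [0, 0, 0], 0]
  ]
}}

```text
time_s: 14.5
eef_pos: [671.8, -59.0, 151.3]
tool_rot: [[0.878, 0.478, 0.026], [-0.024, -0.01, 1.0], [0.478, -0.879, 0.003]]
force: [-1.7, 0.6, -3.1]
gripper_width: 8.4
```

```bash
python3 - <<'E'
from h import *
s=st();o,S=shelf_now();print(o,np.degrees(Ro.from_matrix(S).as_rotvec()),s['torque'])
p,R=tcp_for([722,-60.6,100],-1.6); print(p); plan(p,R,3)
E
```

```text
t 14.5 p [671.8 -59.  151.3] lean 28.53 zyaw -1.5 z_z 0.0031 F [-1.7  0.6 -3.1] w 8.4 q [-0.19  0.31  1.95  0.21  0.4  -1.9 ]
[723.13229188 -60.2354081  102.30264328] [ 0.17309471 -0.47555551 -1.50087201] [0.04248134 0.61580454 0.01020509]
[671.10866173 -59.17847621 149.44736644]
dist 2.0 ang 0.5 rows 3
[[-0.0005, 0.0004, -0.0001], [-0.0012, 0.0, 0.0028]]
[[-0.0005, 0.0004, -0.0001], [-0.0012, 0.0, 0.0028]]
[[-0.0005, 0.0004, -0.0001], [-0.0012, 0.0, 0.0028]]
```

Request:
{"method": "send_rows", "body": {
  "motion": [
    [[-0.0014, 0.0026, -0.0003], [0, 0, 0.003], 0],
    [[-0.0014, 0.0026, -0.0003], [0, 0, 0.003], 0],
    [[-0.0014, 0.0026, 0], [0, 0, 0], 0],
    [[-0.0014, 0.0026, 0], [0, 0, 0], 0],
    [[0, 0, 0], [0, 0, 0], 0],
    [[0, 0, 0], [0, 0, 0], 0],
    [[0, 0, 0], [0, 0, 0], 0],
    [[0, 0, 0], [0, 0, 0], 0]
  ]
}}

```text
time_s: 15.3
eef_pos: [672.0, -59.2, 150.8]
tool_rot: [[0.878, 0.478, 0.025], [-0.024, -0.008, 1.0], [0.478, -0.878, 0.004]]
force: [-7.6, 1.2, 2.8]
gripper_width: 9.0
```

```bash
python3 - <<'E'
from h import *
s=st();o,S=shelf_now();print(o,np.degrees(Ro.from_matrix(S).as_rotvec()),s['torque'])
E
```

```text
t 15.3 p [672.  -59.2 150.8] lean 28.56 zyaw -1.45 z_z 0.0043 F [-7.6  1.2  2.8] w 9.0 q [-0.19  0.31  1.95  0.21  0.4  -1.91]
[723.35558895 -60.23431655 101.76423635] [ 0.24243042 -0.49754514 -1.4477895 ] [-0.16702118  0.57659941 -0.20831291]
```

Request:
{"method": "send_rows", "body": {
  "motion": [
    [[0.001, -0.0018, 0], [0, 0, 0], 0],
    [[0.001, -0.0018, 0], [0, 0, 0], 0],
    [[0.001, -0.0018, 0], [0, 0, 0], 0],
    [[0, 0, 0], [0, 0, 0], 0],
    [[0, 0, 0], [0, 0, 0], 0],
    [[0, 0, 0], [0, 0, 0], 0],
    [[0, 0, 0], [0, 0, 0], 0],
    [[0, 0, 0], [0, 0, 0], 0]
  ]
}}

```text
time_s: 16.1
eef_pos: [670.7, -58.8, 152.9]
tool_rot: [[0.881, 0.472, 0.025], [-0.024, -0.007, 1.0], [0.472, -0.882, 0.005]]
force: [0.3, 0.3, -4.8]
gripper_width: 8.9
```

```bash
python3 - <<'E'
from h import *
s=st();o,S=shelf_now();print(o,np.degrees(Ro.from_matrix(S).as_rotvec()),s['torque'])
E
```

```text
t 16.1 p [670.7 -58.8 152.9] lean 28.17 zyaw -1.4 z_z 0.005 F [ 0.3  0.3 -4.8] w 8.9 q [-0.19  0.31  1.94  0.2   0.41 -1.9 ]
[721.72708202 -59.79733537 103.51340127] [ 0.28441958 -0.11605259 -1.40480842] [0.01681306 0.7269205  0.03456685]
```

Request:
{"method": "send_rows", "body": {
  "motion": [
    [[-0.0008, 0.002, 0], [0, 0, 0], 0],
    [[-0.0012, 0.0026, 0], [0, 0, 0], 0],
    [[-0.0012, 0.0026, 0], [0, 0, 0], 0],
    [[-0.0012, 0.0026, 0], [0, 0, 0], 0],
    [[-0.0012, 0.0026, 0], [0, 0, 0], 0],
    [[-0.0012, 0.0026, 0], [0, 0, 0], 0],
    [[-0.0012, 0.0026, 0], [0, 0, 0], 0],
    [[-0.0012, 0.0026, 0], [0, 0, 0], 0]
  ]
}}

```text
time_s: 16.9
eef_pos: [672.1, -58.9, 150.4]
tool_rot: [[0.875, 0.483, 0.023], [-0.023, -0.006, 1.0], [0.483, -0.875, 0.006]]
force: [-17.7, 0.9, 14.9]
gripper_width: 8.6
```

```bash
python3 - <<'E'
from h import *
s=st();o,S=shelf_now();print(o,np.degrees(Ro.from_matrix(S).as_rotvec()),s['torque'])
E
```

```text
t 16.9 p [672.1 -58.9 150.4] lean 28.91 zyaw -1.34 z_z 0.0056 F [-17.7   0.9  14.9] w 8.6 q [-0.19  0.31  1.95  0.22  0.39 -1.92]
[723.68577767 -59.83830446 101.68314922] [ 0.31091425 -0.85178597 -1.34403271] [-0.34943807  1.24130123 -0.32870674]
```

Request:
{"method": "send_rows", "body": {
  "motion": [
    [[0.0003, -0.0006, 0], [0, 0, 0], 0],
    [[0, 0, 0], [0, 0, 0], 0.45],
    [[0, 0, 0], [0, 0, 0], 0.45],
    [[0, 0, 0], [0, 0, 0], 0.45],
    [[0, -0.01, 0], [0, 0, 0], 0.45],
    [[0, -0.03, 0], [0, 0, 0], 0.45],
    [[0, -0.04, 0], [0, 0, 0], 0.45],
    [[0, -0.02, 0], [0, 0, 0], 0.45]
  ]
}}

```text
time_s: 17.7
eef_pos: [626.5, -59.3, 245.4]
tool_rot: [[0.869, 0.494, 0.025], [-0.023, -0.01, 1.0], [0.494, -0.869, 0.003]]
force: [0.5, -0.7, 0.3]
gripper_width: 38.4
```

```bash
python3 - <<'E'
from h import *
s=st()
for n in ['wrist','scene','top']:
    s=sense()
    im,d=grab_frame(n); np.savez(f'{n}12.npz',im=im,d=d,p=s['eef_pos'],R=s['tool_rot'])
    if n=='scene': im=cv2.resize(im[190:300,330:440],None,fx=5.4,fy=5.4,interpolation=cv2.INTER_CUBIC)
    if n=='top': im=cv2.resize(im[150:240,320:420],None,fx=6,fy=6,interpolation=cv2.INTER_CUBIC)
    cv2.imwrite(f'pics/{n}12.png',im)
E
```

```text
t 17.7 p [626.5 -59.3 245.4] lean 29.6 zyaw -1.43 z_z 0.0031 F [ 0.5 -0.7  0.3] w 38.4 q [-0.21  0.09  2.    0.18  0.55 -1.88]
```

View pics/scene12.png

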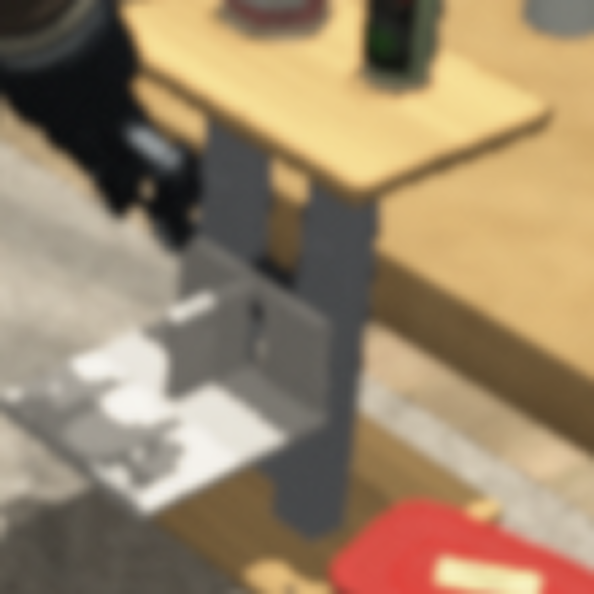

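View pics/wrist12.png

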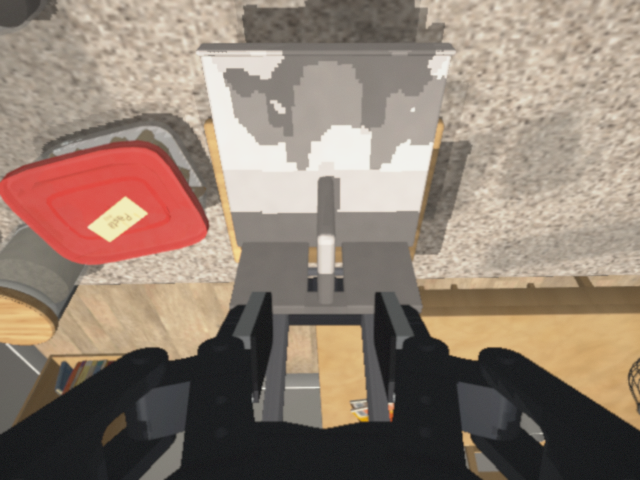

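View pics/top12.png

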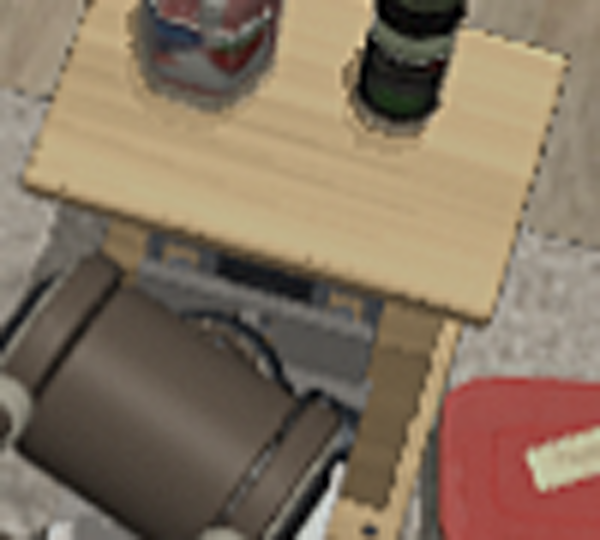

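```bash
python3 - <<'E'
from h import *
z=np.load('wrist12.npz');s=dict(eef_pos=z['p'],tool_rot=z['R']);C=cloud('wrist',z['d'],s)
for p in [(270,150),(390,190),(320,120),(270,210),(325,245),(327,270),(265,300),(390,300),(270,270),(390,270),(310,285),(343,285),(325,310)]: print(p,C[p[1],p[0]].round(1),z['im'][p[1],p[0]])
r=onplane('wrist',[(197,48),(454,48)],115,s);v=r[0]-r[1];print('lip',r.round(1).tolist(),r.mean(0).round(1),np.linalg.norm(v),np.degrees(np.arctan2(v[0],-v[1])))
im=z['im'];cv2.imwrite('pics/w12c.png',cv2.resize(im[220:330,220:430],None,fx=3.8,fy=3.8,interpolation=cv2.INTER_CUBIC))
E
```

```text
(270, 150) [639.5 -89.7 106.4] [235 240 242]
(390, 190) [670.8 -15.  107.1] [221 228 234]
(320, 120) [621.9 -59.2 104.3] [156 166 173]
(270, 210) [684.3 -94.7 108.8] [215 222 229]
(325, 245) [660.6 -57.5 166.8] [216 224 231]
(327, 270) [679.3 -56.7 167.9] [212 220 227]
(265, 300) [620.7 -77.8 232.9] [29 27 27]
(390, 300) [621.7 -34.6 232.9] [84 86 84]
(270, 270) [712.7 -95.4 137.7] [109 114 121]
(390, 270) [714.4 -14.6 138. ] [108 112 117]
(310, 285) [736.7 -69.6 131.6] [49 47 47]
(343, 285) [716.  -46.6 149. ] [73 75 79]
(325, 310) [714.9 -58.5 169.6] [120 126 133]
lip [[577.8, -116.7, 115.0], [580.8, 6.1, 115.0]] [579.3 -55.3 115. ] 122.75328274099004 -1.3859033701231425
```

View pics/w12c.png

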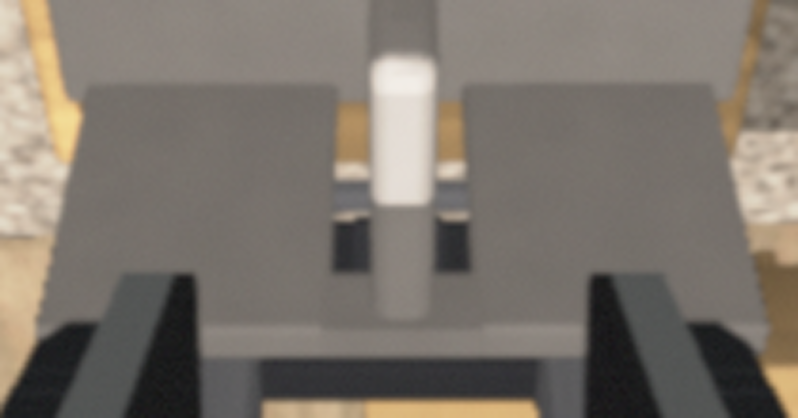

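```bash
python3 - <<'E'
from h import *
s=st()
R=toolR(-20,22); g=np.array([575.5,-262,50]); p=g-R[:,1]*(3+120); print(p)
p1=s['eef_pos']+[-70,-20,10]
plan(p1,s['tool_rot'],2)
plan(p,R,7,s,p1,s['tool_rot'])
E
```

```text
t 17.85 p [627.1 -59.3 244.4] lean 29.62 zyaw -1.44 z_z 0.0031 F [-0.2  0.1 -0.3] w 38.3 q [-0.21  0.09  2.    0.18  0.55 -1.88]
[ 532.20214866 -246.24087091  164.04361411]
dist 73.5 ang 0.0 rows 2
[[-0.0277, -0.0215, -0.0109], [0.0, 0.0, 0.0]]
[[-0.0277, -0.0215, -0.0109], [0.0, 0.0, 0.0]]
dist 191.4 ang 20.0 rows 7
[[-0.0089, 0.0097, -0.024], [-0.0206, 0.0415, 0.0188]]
[[-0.0077, 0.0104, -0.0241], [-0.0206, 0.0415, 0.0188]]
[[-0.0065, 0.011, -0.0242], [-0.0206, 0.0415, 0.0188]]
[[-0.0053, 0.0116, -0.0242], [-0.0206, 0.0415, 0.0188]]
[[-0.0041, 0.0122, -0.0241], [-0.0206, 0.0415, 0.0188]]
[[-0.0028, 0.0127, -0.024], [-0.0206, 0.0415, 0.0188]]
[[-0.0016, 0.0133, -0.0239], [-0.0206, 0.0415, 0.0188]]
```

Request:
{"method": "send_rows", "body": {
  "motion": [
    [[-0.028, -0.021, -0.011], [0, 0, 0], 1],
    [[-0.028, -0.021, -0.011], [0, 0, 0], 1],
    [[-0.009, 0.008, -0.026], [-0.02, 0.04, 0.02], 1],
    [[-0.008, 0.008, -0.026], [-0.02, 0.04, 0.02], 1],
    [[-0.007, 0.009, -0.026], [-0.02, 0.04, 0.02], 1],
    [[-0.005, 0.01, -0.026], [-0.02, 0.04, 0.02], 1],
    [[-0.004, 0.01, -0.026], [-0.02, 0.04, 0.02], 1],
    [[-0.002, 0.01, -0.02], [-0.02, 0.04, 0.02], 1]
  ]
}}

```text
time_s: 18.65
eef_pos: [526.0, -229.9, 175.6]
tool_rot: [[0.887, 0.357, 0.295], [-0.274, -0.108, 0.956], [0.373, -0.928, 0.002]]
force: [-0.0, 0.4, 0.1]
gripper_width: 85.3
```

```bash
python3 - <<'E'
from h import *
s=st()
R=toolR(-20,22); g=np.array([575.5,-262,50]); p=g-R[:,1]*(3+110)
plan(p,R,2,s)
E
```

```text
t 18.65 p [ 526.  -229.9  175.6] lean 21.87 zyaw -17.15 z_z 0.0023 F [-0.   0.4  0.1] w 85.3 q [-0.53  0.13  2.08  0.17  0.57 -1.93]
dist 28.9 ang 2.9 rows 2
[[0.0028, 0.0123, -0.007], [-0.0104, 0.0226, -0.0012]]
[[0.003, 0.0124, -0.0068], [-0.0104, 0.0226, -0.0012]]
```

Request:
{"method": "send_rows", "body": {
  "motion": [
    [[0.003, 0.006, -0.004], [-0.01, 0.022, 0], 1],
    [[0.003, 0.006, -0.004], [-0.01, 0.022, 0], 1],
    [[0, 0, 0], [0, 0, 0], 1],
    [[0, 0, 0], [0, 0, 0], 1],
    [[0, 0, 0], [0, 0, 0], 1],
    [[0, 0, 0], [0, 0, 0], 1],
    [[0, 0, 0], [0, 0, 0], 1],
    [[0, 0, 0], [0, 0, 0], 1]
  ]
}}

```text
time_s: 19.45
eef_pos: [530.6, -241.3, 157.3]
tool_rot: [[0.876, 0.339, 0.344], [-0.322, -0.122, 0.939], [0.36, -0.933, 0.002]]
force: [-0.6, -0.5, -0.3]
gripper_width: 85.1
```

```bash
python3 - <<'E'
from h import *
s=st()
for n in ['wrist','top','scene']:
    im,d=grab_frame(n); np.savez(f'{n}13.npz',im=im,d=d,p=s['eef_pos'],R=s['tool_rot'])
    if n=='top': im=cv2.resize(im[170:300,320:440],None,fx=4.6,fy=4.6,interpolation=cv2.INTER_CUBIC)
    if n=='scene': im=cv2.resize(im[190:300,330:440],None,fx=5.4,fy=5.4,interpolation=cv2.INTER_CUBIC)
    cv2.imwrite(f'pics/{n}13.png',im)
st()
R=toolR(-20,22); g=np.array([575.5,-262,50]); p=g-R[:,1]*(3+110)
plan(p,R,2,s)
E
```

```text
t 19.45 p [ 530.6 -241.3  157.3] lean 21.12 zyaw -20.13 z_z 0.0022 F [-0.6 -0.5 -0.3] w 85.1 q [-0.54  0.18  2.06  0.13  0.54 -1.86]
t 19.6 p [ 530.6 -241.4  157.3] lean 21.13 zyaw -20.14 z_z 0.0021 F [ 0.3 -0.2  0.6] w 85.4 q [-0.54  0.18  2.06  0.13  0.54 -1.86]
dist 8.4 ang 0.9 rows 2
[[0.0028, 0.0024, -0.002], [-0.0006, -0.0015, -0.0077]]
[[0.0028, 0.0024, -0.0021], [-0.0006, -0.0015, -0.0077]]
```

View pics/wrist13.png

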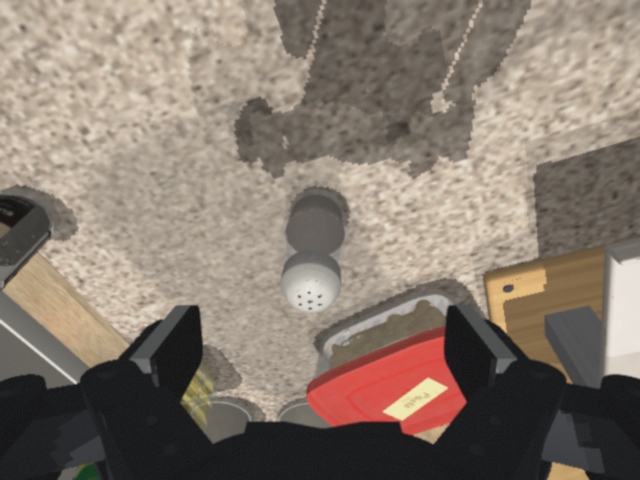

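View pics/top13.png

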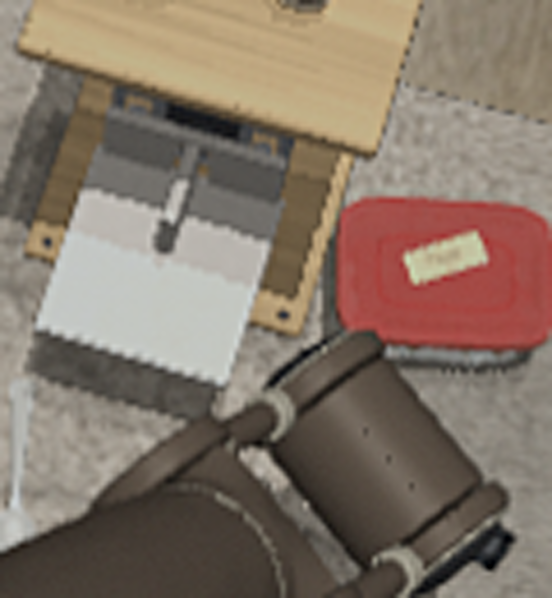

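View pics/scene13.png

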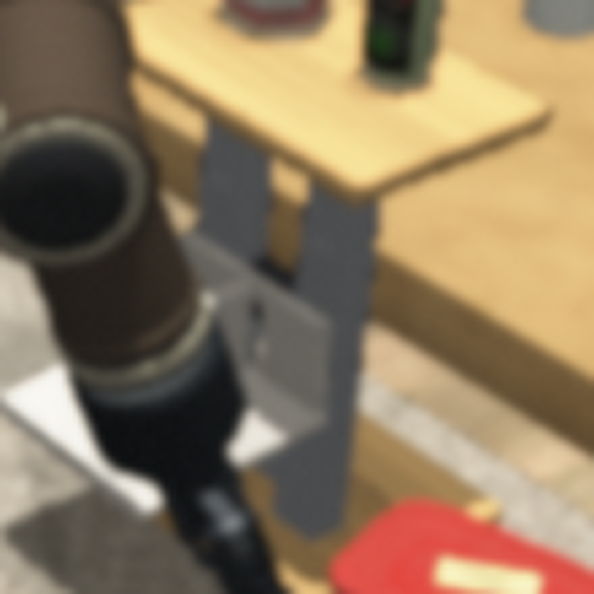

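```bash
python3 - <<'E'
from h import *
z=np.load('wrist13.npz');s=dict(eef_pos=z['p'],tool_rot=z['R']);C=cloud('wrist',z['d'],s)
for p in [(310,290),(310,270),(317,235),(317,215),(311,300)]: print(p,C[p[1],p[0]].round(1))
P=C[185:315,275:350].reshape(-1,3);P=P[(P[:,2]>15)&(P[:,2]<95)]
for a,b in [(20,45),(45,68),(75,88),(86,92)]:
    Q=P[(P[:,2]>a)&(P[:,2]<b)]
    if len(Q):print(a,b,len(Q),Q.mean(0).round(1),np.percentile(Q,[2,98],axis=0).round(1).tolist())
print(onplane('wrist',[(311,297)],89,s))
z=np.load('top13.npz');T=cloud('top',z['d'])
for x,y in [(60,320),(200,350),(120,260),(230,280),(100,230),(165,225),(180,160)]:
    print('tray',T[int(y/4.6+170),int(x/4.6+320)].round(1))
m=np.zeros((480,640),bool);m[225:250,330:372]=1
Q=T[m&(T[...,2]>95)&(T[...,2]<125)];A=np.c_[Q[:,:2],np.ones(len(Q))];print(len(Q),np.linalg.lstsq(A,Q[:,2],rcond=None)[0],Q.mean(0))
E
```

```text
(310, 290) [ 566.6 -260.5   89. ]
(310, 270) [ 559.  -257.8   82.2]
(317, 235) [ 557.  -253.4   54.7]
(317, 215) [ 554.3 -252.5   37.6]
(311, 300) [ 572.5 -262.2   90.2]
20 45 1532 [ 557.3 -254.8   34.4] [[550.8, -277.0, 20.8], [574.9, -240.1, 44.7]]
45 68 1704 [ 560.1 -256.5   55.8] [[553.4, -276.0, 45.4], [576.1, -243.2, 66.9]]
75 88 1683 [ 564.  -259.7   82.7] [[556.0, -276.8, 75.5], [581.4, -246.7, 87.9]]
86 92 1296 [ 570.3 -262.1   88.6] [[560.4, -274.0, 86.2], [582.2, -251.1, 90.6]]
[[ 571.55141404 -261.85289866   89.        ]]
tray [595.4  -7.1 102.5]
tray [601.3 -97.9  99.7]
tray [647.3 -32.4 102.7]
tray [ 651.4 -104.7  112.7]
tray [657.7 -13.4 111.9]
tray [655.5 -54.2 156.1]
tray [696.4 -54.1 168.6]
950 [2.77406903e-02 1.08864557e-03 8.71430180e+01] [620.02579382 -58.17070476 104.27963425]
```

```bash
python3 - <<'E'
from h import *
s=st()
R=toolR(-20,22); g=np.array([573.5,-261.5,48]); p=g-R[:,1]*3
plan(p,R,5,s)
E
```

```text
t 19.6 p [ 530.6 -241.4  157.3] lean 21.13 zyaw -20.14 z_z 0.0021 F [ 0.3 -0.2  0.6] w 85.4 q [-0.54  0.18  2.06  0.13  0.54 -1.86]
dist 116.1 ang 0.9 rows 5
[[0.0009, 0.0232, -0.0009], [-0.0002, -0.0006, -0.0031]]
[[0.0008, 0.0232, -0.0009], [-0.0002, -0.0006, -0.0031]]
[[0.0008, 0.0232, -0.0009], [-0.0002, -0.0006, -0.0031]]
[[0.0007, 0.0232, -0.0008], [-0.0002, -0.0006, -0.0031]]
[[0.0006, 0.0232, -0.0008], [-0.0002, -0.0006, -0.0031]]
```

Request:
{"method": "send_rows", "body": {
  "motion": [
    [[0.001, 0.016, -0.001], [0, 0, -0.003], 1],
    [[0.001, 0.022, -0.001], [0, 0, -0.003], 1],
    [[0.001, 0.022, -0.001], [0, 0, -0.003], 1],
    [[0.001, 0.022, -0.001], [0, 0, -0.003], 1],
    [[0.001, 0.02, -0.001], [0, 0, -0.003], 1],
    [[0, 0.01, 0], [0, 0, 0], 1],
    [[0, 0, 0], [0, 0, 0], 1],
    [[0, 0, 0], [0, 0, 0], 1]
  ]
}}

```text
time_s: 20.4
eef_pos: [576.4, -264.0, 55.6]
tool_rot: [[0.868, 0.359, 0.344], [-0.318, -0.131, 0.939], [0.382, -0.924, 0.001]]
force: [-0.0, -0.3, 0.5]
gripper_width: 85.3
```

```bash
python3 - <<'E'
from h import *
s=st()
im,d=grab_frame('wrist');cv2.imwrite('pics/w14.png',im)
R=toolR(-20,22); g=np.array([573.5,-261.5,48]); p=g-R[:,1]*3
plan(p,R,1,s)
E
```

```text
t 20.4 p [ 576.4 -264.    55.6] lean 22.46 zyaw -20.13 z_z 0.0006 F [-0.  -0.3  0.5] w 85.3 q [-0.53  0.44  1.99  0.21  0.33 -1.94]
dist 6.8 ang 0.5 rows 1
[[-0.0061, 0.0026, 0.0013], [0.0003, -0.0024, 0.008]]
```

View pics/w14.png

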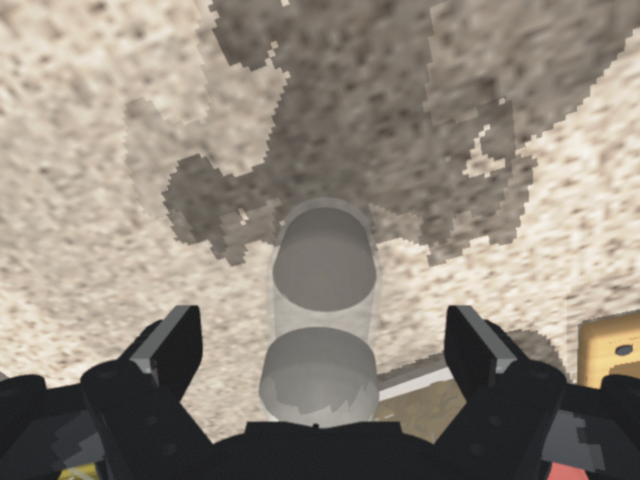

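Request:
{"method": "send_rows", "body": {
  "motion": [
    [[-0.003, 0.001, 0.0005], [0, 0, 0.003], 1],
    [[-0.003, 0.001, 0.0005], [0, 0, 0.003], 1],
    [[0, 0, 0], [0, 0, 0], 1],
    [[0, 0, 0], [0, 0, 0], 0],
    [[0, 0, 0], [0, 0, 0], 0],
    [[0, 0, 0], [0, 0, 0], 0],
    [[0, 0, 0], [0, 0, 0], 0],
    [[0, 0, 0], [0, 0, 0], 0]
  ],
  "newtons": 45
}}

```text
time_s: 21.25
eef_pos: [573.5, -262.2, 55.8]
tool_rot: [[0.868, 0.359, 0.344], [-0.318, -0.132, 0.939], [0.382, -0.924, -0.001]]
force: [-0.4, -0.7, -0.5]
gripper_width: 38.2
```

```bash
python3 - <<'E'
from h import *
s=st()
np.savez('saltgrip.npz',p=s['eef_pos'],R=s['tool_rot'])
R=s['tool_rot'];g=s['eef_pos']+3*R[:,1]; print('g',g)
p1=s['eef_pos']+[-30,10,160]; plan(p1,R,5,s)
E
```

```text
t 21.25 p [ 573.5 -262.2   55.8] lean 22.48 zyaw -20.13 z_z -0.0007 F [-0.4 -0.7 -0.5] w 38.2 q [-0.53  0.43  2.    0.21  0.33 -1.93]
g [ 574.54389001 -262.5929174    53.03893062]
dist 163.1 ang 0.0 rows 5
[[0.0064, -0.032, -0.0002], [0.0, 0.0, 0.0]]
[[0.0064, -0.032, -0.0002], [0.0, 0.0, 0.0]]
[[0.0064, -0.032, -0.0002], [0.0, 0.0, 0.0]]
[[0.0064, -0.032, -0.0002], [0.0, 0.0, 0.0]]
[[0.0064, -0.032, -0.0002], [0.0, 0.0, 0.0]]
```

```bash
python3 - <<'E'
from h import *
im,d=grab_frame('wrist');cv2.imwrite('pics/w15.png',im)
im,d=grab_frame('top');cv2.imwrite('pics/top15.png',cv2.resize(im[230:320,360:460],None,fx=6,fy=6))
im,d=grab_frame('scene');cv2.imwrite('pics/scene15.png',cv2.resize(im[250:370,330:450],None,fx=5,fy=5,interpolation=cv2.INTER_CUBIC))
st()
E
```

```text
t 21.4 p [ 573.5 -262.2   55.7] lean 22.48 zyaw -20.12 z_z -0.0008 F [ 0.3 -1.   0.4] w 37.7 q [-0.53  0.43  2.    0.21  0.33 -1.93]
```

View pics/w15.png

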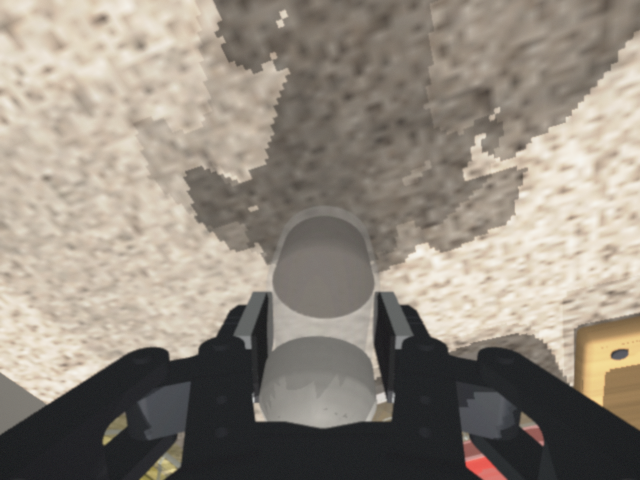

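View pics/scene15.png

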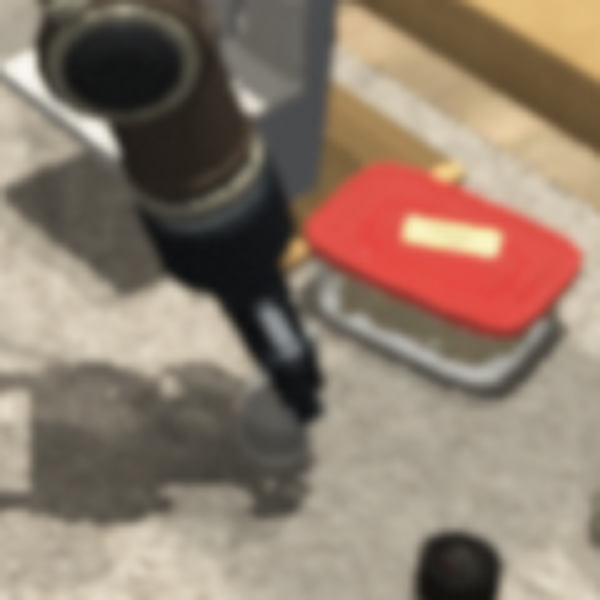

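```bash
python3 - <<'E'
from h import *
s=sense()
a=onplane('wrist',[(323,205)],0,s)[0]; h=np.array([np.cos(np.radians(-20)),np.sin(np.radians(-20)),0])
print(a, 'axis',a+22*h)
im=cv2.imread('pics/w15.png')
cv2.imwrite('pics/w15c.png',cv2.resize(im[180:440,200:450],None,fx=2.3,fy=2.3,interpolation=cv2.INTER_CUBIC))
E
```

```text
[ 556.64841208 -255.02252407    0.        ] axis [ 577.32164974 -262.54696722    0.        ]
```

View pics/w15c.png

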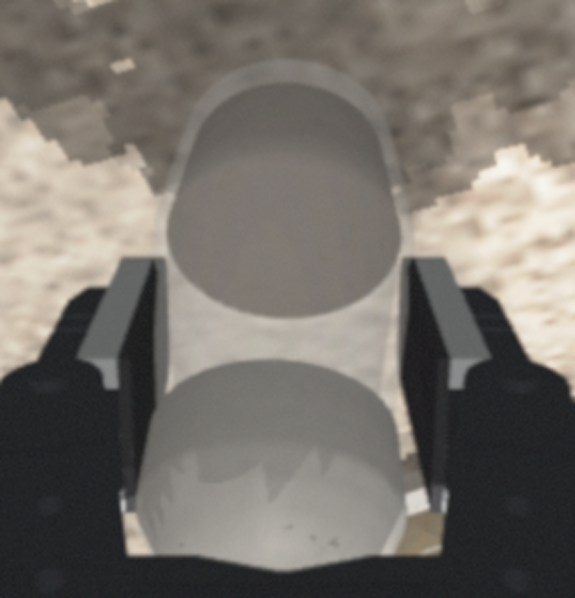

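Request:
{"method": "send_rows", "body": {
  "motion": [
    [[0.003, -0.008, 0], [0, 0, 0], 0],
    [[0.006, -0.02, 0], [0, 0, 0], 0],
    [[0.006, -0.03, 0], [0, 0, 0], 0],
    [[0.006, -0.03, 0], [0, 0, 0], 0],
    [[0.006, -0.03, 0], [0, 0, 0], 0],
    [[0.004, -0.015, 0], [0, 0, 0], 0],
    [[0, 0, 0], [0, 0, 0], 0],
    [[0, 0, 0], [0, 0, 0], 0]
  ],
  "newtons": 50
}}

```text
time_s: 22.2
eef_pos: [549.1, -252.4, 194.3]
tool_rot: [[0.871, 0.352, 0.344], [-0.319, -0.129, 0.939], [0.375, -0.927, 0.0]]
force: [-0.2, -0.9, -1.4]
gripper_width: 37.6
```

```bash
python3 - <<'E'
from h import *
s=st()
im,d=grab_frame('wrist');cv2.imwrite('pics/w16.png',im)
R=toolR(-1.4,22.48); g=np.array([621.5,-57.6,53+109+50]); p=g-R[:,1]*3; print(p)
plan(p,R,9,s)
E
```

```text
t 22.2 p [ 549.1 -252.4  194.3] lean 22.0 zyaw -20.13 z_z 0.0002 F [-0.2 -0.9 -1.4] w 37.6 q [-0.54  0.15  2.    0.12  0.61 -1.84]
[620.35325967 -57.57197427 214.77203917]
dist 208.4 ang 18.7 rows 9
[[0.0008, -0.0021, 0.023], [0.0137, -0.0336, -0.0009]]
[[0.0016, -0.0018, 0.023], [0.0137, -0.0336, -0.0009]]
[[0.0024, -0.0015, 0.023], [0.0137, -0.0336, -0.0009]]
[[0.0032, -0.0012, 0.0229], [0.0137, -0.0336, -0.0009]]
[[0.0039, -0.0008, 0.0228], [0.0137, -0.0336, -0.0009]]
[[0.0047, -0.0005, 0.0227], [0.0137, -0.0336, -0.0009]]
[[0.0055, -0.0002, 0.0225], [0.0137, -0.0336, -0.0009]]
[[0.0062, 0.0001, 0.0223], [0.0137, -0.0336, -0.0009]]
[[0.007, 0.0004, 0.0221], [0.0137, -0.0336, -0.0009]]
```

View pics/w16.png

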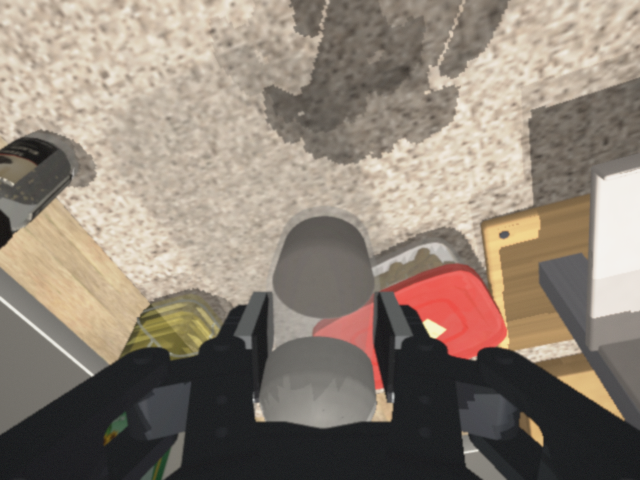

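Request:
{"method": "send_rows", "body": {
  "motion": [
    [[0.001, -0.003, 0.015], [0.013, -0.033, 0], 0],
    [[0.002, -0.003, 0.023], [0.014, -0.034, -0.001], 0],
    [[0.002, -0.002, 0.023], [0.014, -0.034, -0.001], 0],
    [[0.003, -0.002, 0.023], [0.014, -0.034, -0.001], 0],
    [[0.004, -0.001, 0.023], [0.014, -0.034, -0.001], 0],
    [[0.004, 0, 0.023], [0.014, -0.034, -0.001], 0],
    [[0.005, 0, 0.022], [0.014, -0.034, -0.001], 0],
    [[0.003, 0, 0.012], [0.008, -0.02, 0], 0]
  ]
}}

```text
time_s: 23.05
eef_pos: [598.9, -83.2, 201.2]
tool_rot: [[0.932, 0.359, 0.055], [-0.054, -0.011, 0.998], [0.36, -0.933, 0.01]]
force: [-0.0, 0.6, -0.3]
gripper_width: 37.6
```

```bash
python3 - <<'E'
from h import *
s=st()
R=toolR(-1.4,22.48); g=np.array([621.5,-57.6,53+109+30]); p=g-R[:,1]*3; print(p)
plan(p,R,4,s)
E
```

```text
t 23.05 p [598.9 -83.2 201.2] lean 21.08 zyaw -3.13 z_z 0.0096 F [-0.   0.6 -0.3] w 37.6 q [-0.25  0.15  1.99  0.13  0.65 -1.85]
[620.35325967 -57.57197427 194.77203917]
dist 34.0 ang 2.3 rows 4
[[0.0041, 0.0034, 0.0067], [0.0006, -0.0079, -0.0061]]
[[0.0041, 0.0034, 0.0066], [0.0006, -0.0079, -0.0061]]
[[0.0041, 0.0034, 0.0066], [0.0006, -0.0079, -0.0061]]
[[0.0042, 0.0034, 0.0066], [0.0006, -0.0079, -0.0061]]
```

Request:
{"method": "send_rows", "body": {
  "motion": [
    [[0.004, 0.003, 0.006], [0.001, -0.008, -0.006], 0],
    [[0.004, 0.003, 0.006], [0.001, -0.008, -0.006], 0],
    [[0.004, 0.003, 0.006], [0.001, -0.007, -0.006], 0],
    [[0.004, 0.002, 0.005], [0, -0.006, -0.005], 0],
    [[0, 0, 0], [0, 0, 0], 0],
    [[0, 0, 0], [0, 0, 0], 0],
    [[0, 0, 0], [0, 0, 0], 0],
    [[0, 0, 0], [0, 0, 0], 0]
  ]
}}

```text
time_s: 23.85
eef_pos: [619.0, -58.9, 193.4]
tool_rot: [[0.926, 0.378, 0.023], [-0.022, -0.008, 1.0], [0.378, -0.926, 0.001]]
force: [-0.7, -0.2, -1.0]
gripper_width: 37.9
```

```bash
python3 - <<'E'
from h import *
s=st()
R=toolR(-1.4,22.48); g=np.array([621.5,-57.6,53+109+20]); p=g-R[:,1]*3; print(p)
for n in ['wrist','top']:
    im,d=grab_frame(n); np.savez(f'{n}17.npz',im=im,d=d,p=s['eef_pos'],R=s['tool_rot'])
    if n=='top': im=cv2.resize(im[170:280,310:420],None,fx=5.4,fy=5.4,interpolation=cv2.INTER_CUBIC)
    cv2.imwrite(f'pics/{n}17.png',im)
s=st()
plan(p,R,3,s)
E
```

```text
t 23.85 p [619.  -58.9 193.4] lean 22.19 zyaw -1.33 z_z 0.0013 F [-0.7 -0.2 -1. ] w 37.9 q [-0.2   0.19  1.97  0.12  0.61 -1.83]
[620.35325967 -57.57197427 184.77203917]
t 23.95 p [619.  -58.9 193.4] lean 22.2 zyaw -1.33 z_z 0.0013 F [-0.4 -0.6 -1.4] w 37.7 q [-0.2   0.19  1.97  0.12  0.61 -1.83]
dist 8.9 ang 0.3 rows 3
[[-0.0007, 0.0028, 0.0004], [-0.0006, 0.0002, -0.0016]]
[[-0.0007, 0.0028, 0.0004], [-0.0006, 0.0002, -0.0016]]
[[-0.0007, 0.0028, 0.0004], [-0.0006, 0.0002, -0.0016]]
```

View pics/wrist17.png

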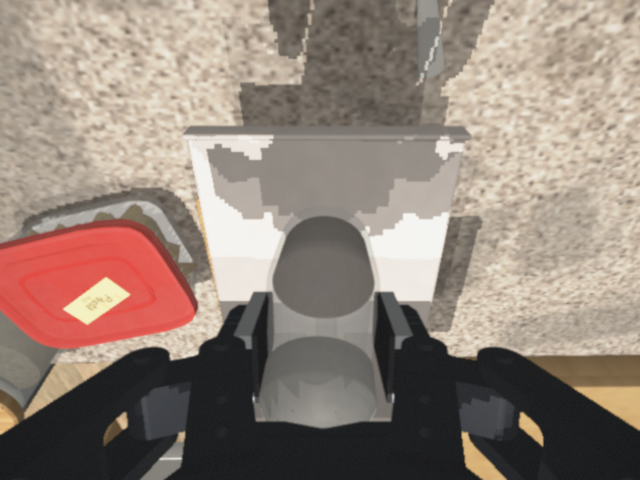

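View pics/top17.png

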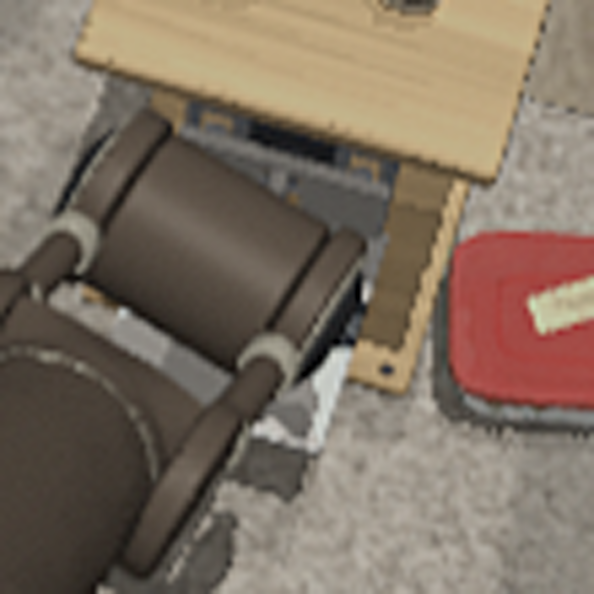

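```bash
python3 - <<'E'
from h import *
z=np.load('wrist17.npz');s=dict(eef_pos=z['p'],tool_rot=z['R']);C=cloud('wrist',z['d'],s)
m=np.zeros((480,640),bool);m[145:280,205:265]=1;m[145:280,385:440]=1
Q=C[m];Q=Q[(Q[:,2]>90)&(Q[:,2]<130)]
A=np.c_[Q[:,:2]-[622,-58],np.ones(len(Q))];print(len(Q),np.linalg.lstsq(A,Q[:,2],rcond=None)[0])
r=onplane('wrist',[(184,133),(470,133)],115,s);print(r.round(1).tolist(),r.mean(0).round(1),np.linalg.norm(r[1]-r[0]))
g=s['eef_pos']+3*s['tool_rot'][:,1];print('g',g)
E
```

```text
15211 [ 5.00774319e-02 -2.06402965e-03  1.04731883e+02]
[[577.7, -115.9, 115.0], [580.4, 6.0, 115.0]] [579.1 -55.  115. ] 121.91075591546242
g [620.15863122 -58.95497303 190.60300663]
```

Request:
{"method": "send_rows", "body": {
  "motion": [
    [[-0.0015, 0.0037, 0.001], [0, 0, 0], 0],
    [[-0.0022, 0.0055, 0.001], [0, 0, -0.005], 0],
    [[-0.0022, 0.0055, 0], [0, 0, -0.005], 0],
    [[-0.0022, 0.0055, 0], [0, 0, -0.005], 0],
    [[-0.0015, 0.0037, 0], [0, 0, -0.005], 0],
    [[0, 0, 0], [0, 0, 0], 0],
    [[0, 0, 0], [0, 0, 0], 0],
    [[0, 0, 0], [0, 0, 0], 0]
  ]
}}

```text
time_s: 24.75
eef_pos: [618.4, -56.8, 164.3]
tool_rot: [[0.918, 0.396, 0.024], [-0.022, -0.008, 1.0], [0.396, -0.918, 0.002]]
force: [0.7, 0.0, -1.5]
gripper_width: 37.5
```

```bash
python3 - <<'E'
from h import *
s=st()
im,d=grab_frame('wrist');cv2.imwrite('pics/w18.png',im)
E
```

```text
t 24.75 p [618.4 -56.8 164.3] lean 23.33 zyaw -1.36 z_z 0.0016 F [ 0.7  0.  -1.5] w 37.5 q [-0.19  0.22  2.    0.14  0.52 -1.85]
```

View pics/w18.png

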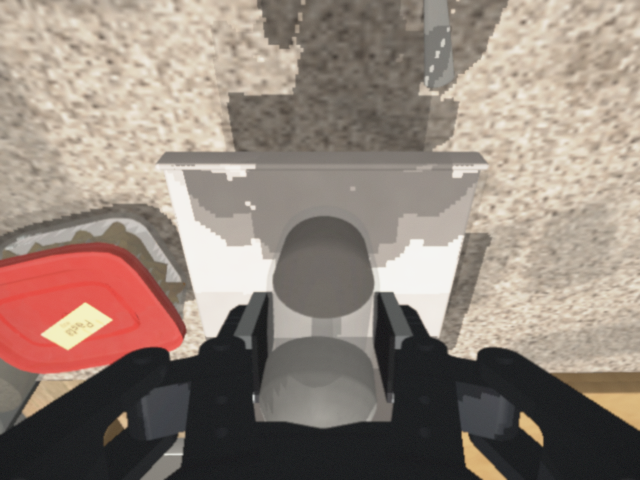

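Request:
{"method": "send_rows", "body": {
  "motion": [
    [[-0.0004, 0.0009, 0], [0, 0, 0], 0],
    [[-0.0004, 0.0009, 0], [0, 0, 0], 0],
    [[-0.0004, 0.0009, 0], [0, 0, 0], 0],
    [[0, 0, 0], [0, 0, 0], 0],
    [[0, 0, 0], [0, 0, 0], 0],
    [[0, 0, 0], [0, 0, 0], 0],
    [[0, 0, 0], [0, 0, 0], 0],
    [[0, 0, 0], [0, 0, 0], 0]
  ]
}}

```text
time_s: 25.6
eef_pos: [619.5, -57.1, 162.6]
tool_rot: [[0.917, 0.399, 0.024], [-0.022, -0.008, 1.0], [0.399, -0.917, 0.001]]
force: [-0.8, -0.6, -0.8]
gripper_width: 37.7
```

```bash
python3 - <<'E'
from h import *
s=st()
E
```

```text
t 25.6 p [619.5 -57.1 162.6] lean 23.49 zyaw -1.36 z_z 0.0011 F [-0.8 -0.6 -0.8] w 37.7 q [-0.19  0.23  2.    0.14  0.51 -1.85]
```

Request:
{"method": "send_rows", "body": {
  "motion": [
    [[-0.0004, 0.0009, 0], [0, 0, 0], 0],
    [[-0.0004, 0.0009, 0], [0, 0, 0], 0],
    [[-0.0004, 0.0009, 0], [0, 0, 0], 0],
    [[0, 0, 0], [0, 0, 0], 0],
    [[0, 0, 0], [0, 0, 0], 0],
    [[0, 0, 0], [0, 0, 0], 0],
    [[0, 0, 0], [0, 0, 0], 0],
    [[0, 0, 0], [0, 0, 0], 0]
  ]
}}

```text
time_s: 26.4
eef_pos: [619.6, -57.1, 159.6]
tool_rot: [[0.917, 0.399, 0.024], [-0.022, -0.009, 1.0], [0.399, -0.917, 0.001]]
force: [-0.4, 0.4, -1.4]
gripper_width: 37.6
```

```bash
python3 - <<'E'
from h import *
s=st();print(s['torque'])
im,d=grab_frame('scene');cv2.imwrite('pics/scene19.png',cv2.resize(im[190:300,330:440],None,fx=5.4,fy=5.4,interpolation=cv2.INTER_CUBIC))
im,d=grab_frame('wrist');cv2.imwrite('pics/w19.png',im)
E
```

```text
t 26.4 p [619.6 -57.1 159.6] lean 23.52 zyaw -1.36 z_z 0.001 F [-0.4  0.4 -1.4] w 37.6 q [-0.19  0.23  2.    0.14  0.51 -1.85]
[-0.02380128  0.21418037  0.02942004]
```

View pics/scene19.png

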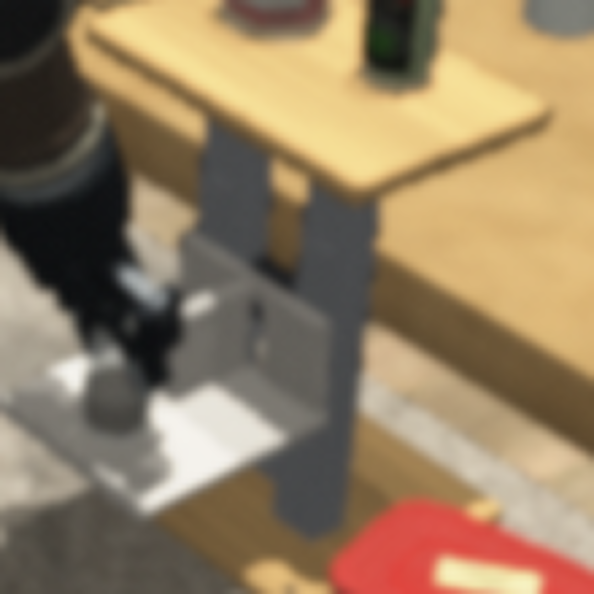

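View pics/w19.png

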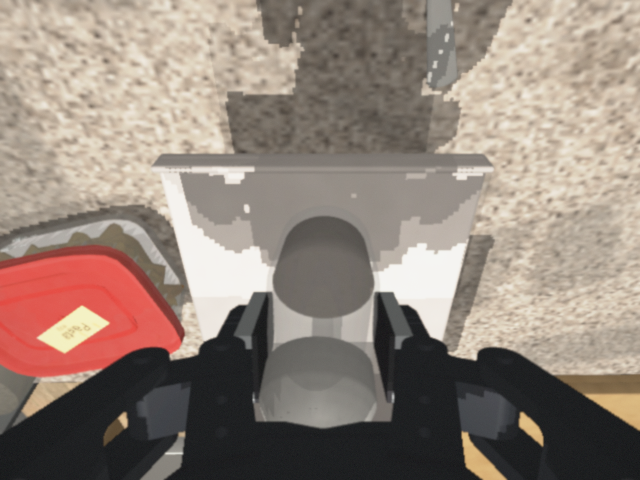

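Request:
{"method": "send_rows", "body": {
  "motion": [
    [[-0.0004, 0.0009, 0], [0, 0, 0], 0],
    [[-0.0004, 0.0009, 0], [0, 0, 0], 0],
    [[-0.0004, 0.0009, 0], [0, 0, 0], 0],
    [[-0.0004, 0.0009, 0], [0, 0, 0], 0],
    [[0, 0, 0], [0, 0, 0], 0],
    [[0, 0, 0], [0, 0, 0], 0],
    [[0, 0, 0], [0, 0, 0], 0],
    [[0, 0, 0], [0, 0, 0], 0]
  ]
}}

```text
time_s: 27.3
eef_pos: [621.2, -57.2, 159.5]
tool_rot: [[0.915, 0.403, 0.023], [-0.022, -0.009, 1.0], [0.403, -0.915, 0.001]]
force: [-0.6, -0.5, 1.6]
gripper_width: 38.0
```

```bash
python3 - <<'E'
from h import *
s=st();print(s['torque'])
E
```

```text
t 27.3 p [621.2 -57.2 159.5] lean 23.77 zyaw -1.34 z_z 0.0007 F [-0.6 -0.5  1.6] w 38.0 q [-0.19  0.23  2.    0.14  0.5  -1.85]
[0.03194879 0.27060949 0.03290906]
```

Request:
{"method": "send_rows", "body": {
  "motion": [
    [[0, 0, 0], [0, 0, 0], 0.6],
    [[0, 0, 0], [0, 0, 0], 0.75],
    [[0, 0, 0], [0, 0, 0], 0.75],
    [[0, 0, 0], [0, 0, 0], 0.8],
    [[0, 0, 0], [0, 0, 0], 0.8],
    [[0, -0.004, 0], [0, 0, 0], 0.8],
    [[0, -0.006, 0], [0, 0, 0], 0.8],
    [[0, -0.006, 0], [0, 0, 0], 0.8]
  ]
}}

```text
time_s: 28.1
eef_pos: [614.3, -57.1, 173.9]
tool_rot: [[0.915, 0.402, 0.023], [-0.022, -0.009, 1.0], [0.402, -0.916, 0.001]]
force: [0.2, -0.4, -0.5]
gripper_width: 68.1
```

```bash
python3 - <<'E'
from h import *
s=st()
im,d=grab_frame('wrist');cv2.imwrite('pics/w20.png',im)
E
```

```text
t 28.1 p [614.3 -57.1 173.9] lean 23.7 zyaw -1.35 z_z 0.0008 F [ 0.2 -0.4 -0.5] w 68.1 q [-0.2   0.2   2.01  0.14  0.53 -1.85]
```

View pics/w20.png

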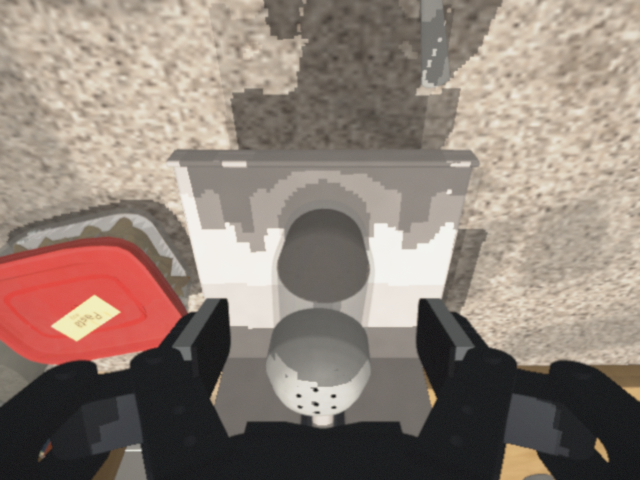

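Salt stands free on the tray (base around (323,250), lid around (318,385)). I retract along the tool axis and then back away.

Request:
{"method": "send_rows", "body": {
  "motion": [
    [[0, -0.015, 0], [0, 0, 0], 0.8],
    [[0, -0.025, 0], [0, 0, 0], 0.8],
    [[0, -0.03, 0], [0, 0, 0], 0.8],
    [[0, -0.03, 0], [0, 0, 0], 0.8],
    [[-0.02, -0.03, 0], [0, 0, 0], 0.8],
    [[-0.035, -0.02, 0], [0, 0, 0], 0.8],
    [[-0.04, 0, 0], [0, 0, 0], 0.8],
    [[-0.03, 0, 0], [0, 0, 0], 0.8]
  ]
}}

```text
time_s: 28.95
eef_pos: [439.6, -54.0, 273.4]
tool_rot: [[0.909, 0.417, 0.022], [-0.019, -0.013, 1.0], [0.417, -0.909, -0.004]]
force: [-0.7, -0.4, -0.7]
gripper_width: 68.4
```

Request:
{"method": "send_rows", "body": {
  "motion": [
    [[-0.03, -0.02, 0.03], [0, 0, 0], 0.8],
    [[-0.03, -0.02, 0.035], [0, 0, 0], 0.8],
    [[-0.02, -0.01, 0.035], [0, 0, 0], 0.8],
    [[0, 0, 0.035], [0, 0, 0], 0.8],
    [[0, 0, 0.03], [0, 0, 0], 0.8],
    [[0, 0, 0], [0, 0, 0], 0.8],
    [[0, 0, 0], [0, 0, 0], 0.8],
    [[0, 0, 0], [0, 0, 0], 0.8]
  ]
}}

```text
time_s: 29.75
eef_pos: [342.8, 116.4, 287.2]
tool_rot: [[0.903, 0.428, 0.029], [-0.027, -0.011, 1.0], [0.428, -0.904, 0.001]]
force: [-0.3, -0.0, 0.3]
gripper_width: 68.5
```

```bash
python3 - <<'E'
from h import *
s=st()
for n in ['scene','top','wrist']:
    im,d=grab_frame(n); np.savez(f'{n}21.npz',im=im,d=d,p=s['eef_pos'],R=s['tool_rot'])
    cv2.imwrite(f'pics/{n}21f.png',im)
    if n=='top': im=cv2.resize(im[170:280,310:420],None,fx=5.4,fy=5.4,interpolation=cv2.INTER_CUBIC)
    if n=='scene': im=cv2.resize(im[190:320,310:440],None,fx=4.6,fy=4.6,interpolation=cv2.INTER_CUBIC)
    cv2.imwrite(f'pics/{n}21.png',im)
E
```

```text
t 29.75 p [342.8 116.4 287.2] lean 25.36 zyaw -1.68 z_z 0.0013 F [-0.3 -0.   0.3] w 68.5 q [ 0.33 -0.56  2.39 -0.19  0.91 -1.13]
```

View pics/scene21.png

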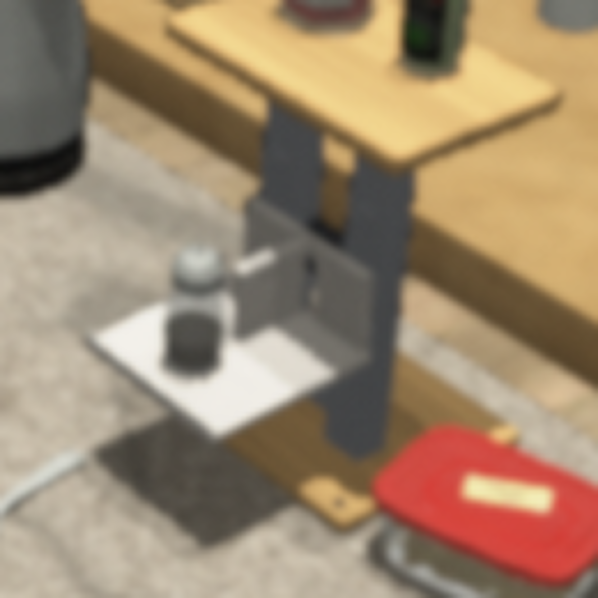

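View pics/top21.png

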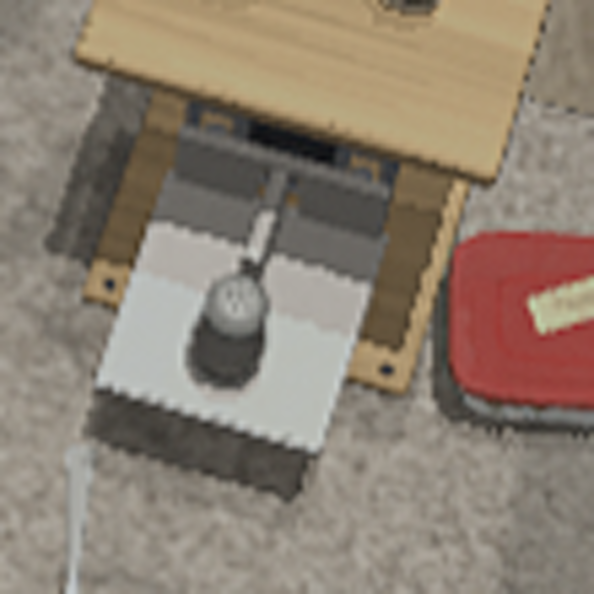

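View pics/top21f.png

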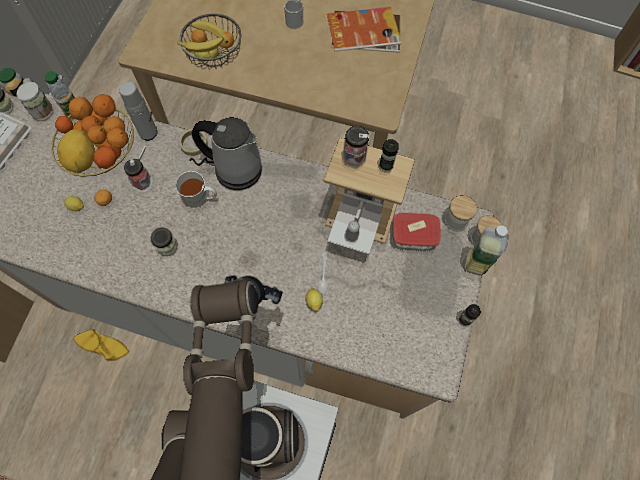

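View pics/wrist21.png

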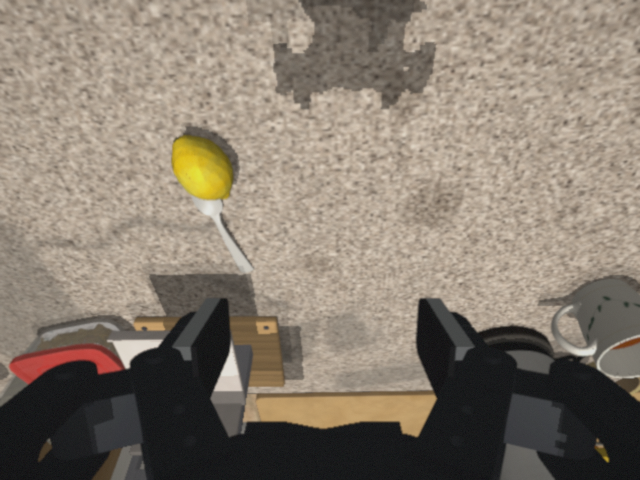

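```bash
python3 - <<'E'
from h import *
z=np.load('top21.npz');T=cloud('top',z['d'])
m=np.zeros((480,640),np.uint8)
poly=np.array([[150,235],[370,285],[322,440],[105,385]])/5.4+[310,170]
cv2.fillPoly(m,[poly.astype(np.int32)],1);m=cv2.erode(m,np.ones((3,3)))
s2=np.array([[180,280],[280,280],[280,400],[180,400]])/5.4+[310,170];cv2.fillPoly(m,[s2.astype(np.int32)],0)
Q=T[m>0];Q=Q[(Q[:,2]>85)&(Q[:,2]<130)]
for _ in range(3):
    A=np.c_[Q[:,:2]-[650,-58],np.ones(len(Q))];c=np.linalg.lstsq(A,Q[:,2],rcond=None)[0];r=Q[:,2]-A@c;Q=Q[abs(r)<2.5*r.std()]
print(len(Q),c,r.std())
# worktop slope check as bias reference
m=np.zeros((480,640),bool);m[250:290,250:310]=1;Q=T[m];Q=Q[abs(Q[:,2])<15];A=np.c_[Q[:,:2]-Q[:,:2].mean(0),np.ones(len(Q))];print('worktop',np.linalg.lstsq(A,Q[:,2],rcond=None)[0])
z0=np.load('top0.npz');T0=cloud('top',z0['d']);m=np.zeros((480,640),np.uint8)
cv2.fillPoly(m,[(np.array([[205,215],[460,245],[405,480],[155,445]])/6.667+200).astype(np.int32)],1);m=cv2.erode(m,np.ones((3,3)))
Q=T0[m>0];Q=Q[(Q[:,2]>2)&(Q[:,2]<16)];A=np.c_[Q[:,:2]-Q[:,:2].mean(0),np.ones(len(Q))];print('shelf on table',len(Q),np.linalg.lstsq(A,Q[:,2],rcond=None)[0])
# compare objects before/after
for n in ['top','scene']:
    a=np.load(n+'0.npz')['im'].astype(int);b=np.load(n+'21.npz')['im'].astype(int)
    d=(abs(a-b).max(2)>40).astype(np.uint8);d=cv2.morphologyEx(d,cv2.MORPH_OPEN,np.ones((3,3)))
    k,l,s,ce=cv2.connectedComponentsWithStats(d);print(n,[(s[i].tolist()) for i in range(1,k) if s[i,4]>15])
E
```

```text
654 [3.38778319e-02 2.73859312e-04 1.05030864e+02] 3.254983877091241
worktop [-0.00393094  0.00117819  0.44507526]
shelf on table 1087 [-6.15188674e-03 -7.52160199e-03  8.77556692e+00]
top [[361, 199, 6, 4, 22], [326, 205, 54, 58, 1777], [231, 224, 15, 8, 91], [244, 227, 25, 21, 171], [0, 231, 287, 249, 24662], [231, 234, 12, 12, 82], [251, 240, 7, 4, 22], [264, 240, 4, 5, 18], [236, 243, 29, 30, 429], [236, 246, 5, 4, 17], [225, 252, 5, 5, 23], [233, 253, 6, 4, 20], [402, 274, 15, 13, 124], [190, 276, 93, 69, 4009], [95, 288, 11, 5, 40], [294, 429, 5, 25, 97], [162, 440, 3, 6, 18], [228, 440, 23, 24, 116], [205, 458, 12, 14, 112], [231, 460, 13, 16, 136]]
scene [[0, 30, 115, 100, 5555], [6, 91, 35, 16, 359], [4, 103, 12, 5, 42], [6, 109, 24, 31, 198], [36, 111, 9, 12, 71], [53, 115, 5, 6, 24], [47, 122, 18, 8, 117], [100, 126, 149, 105, 4714], [191, 128, 4, 5, 19], [49, 131, 50, 35, 849], [0, 144, 63, 65, 1960], [68, 220, 16, 31, 311], [84, 228, 4, 11, 34], [80, 234, 37, 50, 923], [145, 234, 5, 5, 20], [269, 234, 7, 7, 39], [30, 236, 25, 26, 273], [267, 240, 27, 19, 340], [374, 241, 11, 9, 63], [364, 243, 8, 6, 36], [156, 246, 17, 23, 146], [242, 249, 47, 26, 626], [348, 249, 16, 7, 77], [378, 251, 5, 8, 31], [156, 254, 8, 8, 43], [330, 256, 58, 54, 1568], [347, 257, 10, 9, 68], [31, 258, 41, 47, 591], [66, 263, 10, 13, 87], [45, 268, 16, 5, 54], [137, 268, 16, 30, 124], [41, 279, 69, 41, 1416], [203, 285, 52, 32, 853], [164, 295, 5, 5, 20], [377, 319, 17, 25, 313], [170, 321, 26, 42, 551], [77, 360, 10, 8, 48], [84, 361, 29, 21, 147], [96, 392, 20, 21, 215]]
```

```bash
python3 - <<'E'
from h import *
z=np.load('wrist12.npz');s=dict(eef_pos=z['p'],tool_rot=z['R']);R,c=campose('wrist',s)
for v in [262,267.5,271,275,278,285,291]:
    d=rays('wrist',[(312,v)])@R.T
    print(v,[(x,(c+d*((x-c[0])/d[:,0])[:,None])[0,2].round(1)) for x in (712,719,722,725)])
E
```

```text
262 [(712, np.float64(131.6)), (719, np.float64(125.2)), (722, np.float64(122.4)), (725, np.float64(119.7))]
267.5 [(712, np.float64(136.6)), (719, np.float64(130.4)), (722, np.float64(127.7)), (725, np.float64(125.0))]
271 [(712, np.float64(139.7)), (719, np.float64(133.6)), (722, np.float64(131.0)), (725, np.float64(128.3))]
275 [(712, np.float64(143.3)), (719, np.float64(137.2)), (722, np.float64(134.7)), (725, np.float64(132.1))]
278 [(712, np.float64(145.8)), (719, np.float64(139.9)), (722, np.float64(137.4)), (725, np.float64(134.8))]
285 [(712, np.float64(151.8)), (719, np.float64(146.0)), (722, np.float64(143.6)), (725, np.float64(141.1))]
291 [(712, np.float64(156.7)), (719, np.float64(151.1)), (722, np.float64(148.7)), (725, np.float64(146.4))]
```

```bash
python3 - <<'E'
from cell import *
print(finish_job())
E
```

```text
the job is handed in; nothing more can be done
None
```

The shelf is hooked into the middle slots and looks locked by the catch, and the salt shaker stands upright on its tray. I handed the job in at about 30 s on the robot's clock, with the gripper clear of everything.

**Shelf and catch:**
- The shelf's rear came to rest at about 101.7 mm (101 expected) and went no lower when pressed with about 18 N. A light upward pull met slight resistance.
- In the wrist picture the bar lies at about z 130–137 mm with the dark catch above it, at about z 137–148 mm. That is the locked position; merely hooked, the shelf would sit about 11 mm higher.

**Salt:** It stands free on the tray just in front of the rib.

**Other objects:** Before-and-after pictures show no movement of the other objects. The only differences are the arm, the shelf, the salt and their shadows.

**Checks that disagreed:**
- The depth images show the tray sagging about 2–3 degrees towards the front. I put this down to play in the claws, but that was not confirmed.
- The grip on the salt read about 38 mm instead of 44 mm, though it held firmly.
- One push towards the slots tilted the shelf about 3 degrees until I levelled it; the force readings I took stayed under 25 N.

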